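# Draw out a tray of used culture jars with the hook and brush them clean

### The job

Take the hook from its rest, catch the pull loop of the jar tray under the see-through shelf and draw the tray out until it is wholly clear of the shelf, keeping the gripper itself off the tray and jars until then, and lay the hook back in its rest. With the bottle brush from its stand, brush out every jar, beginning with the one next to the pull loop and working back along the row: down to the bottom, up to the mouth and down to the bottom again; then hang the brush back in its stand. Finally stand each jar in a cell of its own in the white crate, leaving the empty tray out on the bench, tipping no jar over and leaving everything else where it is.

Things in the scene. Friction and masses are not known exactly. Their poses are not given: they have to be found in the camera images.
- shelf: fixed see-through shelf riser: board 310 mm (x) by 360 mm (y), 8 mm thick, its underside 142 mm above the bench, on four 16 mm posts at x = +-143 mm, y = 14 and 346 mm. Origin: on the bench under the middle of the board's open edge; its y axis points inwards under the board, so a tray comes out along -y; z up
- tray: aluminium tray, 76 (x) x 220 (y) x 42 mm tall, three square cells of 68 mm in a row along y (centres at y = -72, 0, +72 mm), walls and floor 4 mm. Origin: centre of its underside; y points away from its pull loop. Starts under the shelf with the loop towards the open edge, loop and all under the board. With its jars it slides on the bench under a few newtons
- loop (a point): centre of the opening of the tray's pull loop: a stiff flat-lying loop of 6 mm black-coated bar fixed to the tray's end (-y) wall, opening 44 mm (x) by 40 mm (y), bar centre 28 mm above the bench. At (0, -131, 28) mm in the tray's frame
- jar1: open straight jar of milky plastic, 56 mm across (58 at the rim), 95 mm tall, walls 3 mm, bore 50 mm, inner floor 4 mm above its underside, about 110 g. Origin: centre of its underside; z up through the mouth. Jar 1 stands in the tray's cell next to the pull loop. May be absent
- jar2: the same jar in the tray's middle cell. May be absent
- jar3: the same jar in the tray's cell farthest from the loop. May be absent
- hook: hand hook, about 140 g: flat wooden handle 22 (x) x 120 (y) x 20 mm (z), then an 8 mm steel rod on along +y that turns straight down (-z) 170 mm from the handle's centre. Origin: centre of the handle. Starts lying in its rest, z up
- hook_tip (a point): lower end of the hook's turned-down tip (8 mm thick), at (0, 170, -42) mm in the hook's frame
- hook_rest: fixed rest: grey foot 70 x 130 mm and two steel brackets at y = -102 and -8 mm whose upright cheeks flare outwards; the handle lies on both, 45 mm above the bench, between cheeks 33 mm apart at the handle's underside and 46 mm at their tops (67 mm above the bench). Origin: on the bench. The hook lies in it along +y with its handle's centre at (0, -55, 55) mm, and the fingers fit between the brackets (86 mm free)
- brush: bottle brush, 211 mm long, about 90 g: bristle head 39 mm across and 70 mm long at the lower end (the bristles yield freely; only the core, 22 mm across, is stiff), 8 mm stem, flat round collar 44 mm across and 5 mm thick whose underside is 118 mm above the tip, then a flat wooden handle 24 (x) x 16 mm (y) from 123 to 211 mm above the tip. Origin: centre of the tip's end; z up along the handle. Hangs upright in its stand
- brush_stand: fixed stand: foot 130 x 100 mm, post behind (+x) and at the top a fork of two level prongs, slot 22 mm wide and open to -x, with lips 3 mm high at the prongs' ends (28 mm from the slot's middle). The brush's collar rests on the prongs with the stem in the slot and the handle's x axis along the stand's x; it goes in and out along x, its collar lifted over the lips (the head does not pass through the slot). Origin: on the bench under the fork's middle
- fork (a point): middle of the fork, on top of the prongs, where the centre of the collar's underside rests: 145 mm above the bench
- crate: loose white crate, 78 (x) x 222 (y) x 42 mm tall, two card dividers (39 mm high) make three 68 mm square cells in a row along y (centres at y = -72, 0, +72 mm), floor 5 mm thick, walls 5 mm, about 500 g. Origin: centre of its underside
- vial_a: bystander, to be left alone: plugged fly vial, 25 mm across, 98 mm tall. Origin: centre of its underside
- vial_b: bystander, to be left alone: plugged fly vial, 25 mm across, 98 mm tall. Origin: centre of its underside
- vial_c: bystander, to be left alone: plugged fly vial, 25 mm across, 98 mm tall. Origin: centre of its underside
- wash_bottle: bystander, to be left alone: white plastic bottle, 60 mm across, 150 mm tall. Origin: centre of its underside
- dish: bystander, to be left alone: covered round dish, 94 mm across, 20 mm tall. Origin: centre of its underside
- beaker: bystander, to be left alone: empty beaker, 70 mm across, 90 mm tall. Origin: centre of its underside
- tip_box: bystander, to be left alone: grey lidded box, 120 x 80 x 70 mm. Origin: centre of its underside
Things that resemble listed ones, but are neither listed nor needed, are in the scene too. Leave any yellow look-alike of the brush alone.

How it is judged:
By the outcome, as a careful person would: the job done as asked, in the order asked, and still so for the second after the job is handed in, with the robot touching nothing.
Of jar1, jar2, jar3 only 2 to 3 are there at a start; the rules pass over those that are not, and their reading is None.
At some moment in a run one of crate, tray may be knocked a few centimetres aside while the robot is not near it.
It also fails if it takes over 210 s, if anything falls off the work surface, if the arm or the gripper's body presses on something with over 40 N, if the wrist force passes 120 N, or if a joint passes its speed limit or range.

### The arm

A 6-joint arm with a two-finger parallel gripper is mounted at the origin on the work surface. World frame = base frame: x ahead of the robot, y to its left, z up, the work surface at z = 0. Lengths are in m, angles in rad, forces in N, time in s.
With the tool pointing down it reaches from about 0.35 to 0.95 m from the base axis. Payload 17.4 kg.
Tool frame: the origin (TCP) lies midway between the tips of the shut fingers; the grasp point (between the pads) lies 19 mm behind it; z points along the fingers, y is the direction in which the jaws open and shut (so a half turn about z gives the same grasp; the last joint's range is limited). The gripper opens to 93 mm and grips with 3 to 60 N. Pads are 15 mm wide; open, the fingers measure 128 mm over their backs; the gripper's body (75 mm by 188 mm) begins 65 mm behind the grasp point.
Start: joints at [-1.143, 0.116, 1.442, -0, 1.584, -0.038], TCP at [0.303, -0.603, 0.198] pointing down, gripper open.
Joint ranges: [-2.83, 2.83], [-0.83, 2.19], [0.07, 2.5], [-1.14, 4.28], [0.01, 3], [-2.97, 2.97]. Speed limits (rad/s): [1.89, 1.89, 2.22, 3.14, 3.14, 3.14].

### API

Orientations are given as a 3x3 rotation matrix whose columns are the frame's x, y, z axes.
In Python, from rig import robot gives the robot as it stands.
- The arm moves only by the tool servo_tool, never from a script. Its argument "series" is a list of rows, each an object of numbers: "x", "y", "z": the shift along the tool's x, y, z in m; "turn": the turn about the tool's z in degrees; "claw": the opening, from 0 (shut) to 1 (fully open). A call has 1 to 5 rows; each row shifts and turns the pose as measured when the row begins, along the tool's axes as they then stand; what a row does not reach is not made up. A row lasts 1/8 s, in which the tool goes at most 62.5 mm and 10.7 degrees, less where a joint would pass 70% of its speed; a pose out of reach is approached as far as the arm can. A call with a gripper value outside its range is refused whole. The fingers move at their own pace and stop on an object; "newtons" is the grip in N (left out, the last holds). Time passes only in rows, so rows that do not move let the fingers close. It gives the time, the measured TCP pose, the force and the opening at its end, in the units of the state.
- robot.state(): the state, without advancing time (a new reading comes with each control period).
- robot.capture(name): name is "scene" or "top"; returns a dict with "img" (384x512x3 uint8, blue, green, red), "mtx" (3x3 intrinsics, pixels), "world_to_cam" (4x4, takes a point from world to camera coordinates). Camera axes: x right, y down, z forward; pixel columns grow to the right and rows downward; lengths in m; the calibration is good to about 2 mm. A picture is of the moment at which its call begins. There is no depth.
- robot.hand_in(): hands the job in, once; it reports no verdict.
The state is a dict: "clock": time; "joint_positions": joint angles; "dq": joint speeds; "joint_torque": joint torques, N m; "ee_pos": TCP position; "eef_rot": TCP orientation; "contact_force": force on the tool from outside, world axes, zero at the start; "moment": the same for the moment, N m; "finger_gap": finger opening in m.
Only numpy, scipy, OpenCV 4.12 (cv2) and the standard library are available. Lean on these libraries where they do the work, as an engineer would, in place of code of your own. Each camera call takes 0.05 s, during which the arm holds its last target. There are 200 camera calls.

## Working session

There is one attempt and no reset: what is moved stays moved. The work goes in short steps, Python scripts to look and compute and a tool call to move; the robot and the scene stay as the last step left them, time stands still between calls to the robot, and variables do not carry over. Pictures are saved under pics/ and viewed, about 12 in all and at most 16, crops included, and the job is handed in when it is done.

Besides the shell and the picture viewer there is one more tool, called by a JSON object that holds its "op" and its "data". servo_tool: Moves the arm, as the interface text tells. Its arguments: {"type":"object","properties":{"series":{"type":"array","items":{"type":"object","properties":{"x":{"type":"number"},"y":{"type":"number"},"z":{"type":"number"},"turn":{"type":"number"},"claw":{"type":"number"}}}},"newtons":{"type":"number"}},"required":["series"]}

```bash
mkdir -p pics; ls
cat > h.py <<'E'
import numpy as np, cv2
from rig import robot
def cap(n):
    d=robot.capture(n); return d['img'],np.array(d['mtx']),np.array(d['world_to_cam'])
def ray(K,T,u,v,z):
    d=T[:3,:3].T@np.linalg.inv(K)@np.array([u,v,1.]); c=-T[:3,:3].T@T[:3,3]
    return c+d*(z-c[2])/d[2]
def proj(K,T,p):
    q=K@(T[:3,:3]@np.array(p,float)+T[:3,3]); return q[:2]/q[2]
E
python3 - <<'E'
from h import *
for n in ['scene','top']:
    i,K,T=cap(n); cv2.imwrite(f'pics/{n}0.png',cv2.resize(i,(800,600),interpolation=cv2.INTER_CUBIC))
    np.savez(f'{n}0.npz',i=i,K=K,T=T); print(n,K.round(1).tolist(),(-T[:3,:3].T@T[:3,3]).round(3),T[:3,:3].round(2).tolist())
s=robot.state(); print({k:np.round(v,3).tolist() for k,v in s.items()})
E
```

```text
pics
scene [[416.1, 0.0, 258.3], [0.0, 416.1, 197.1], [0.0, 0.0, 1.0]] [ 0.966 -0.008  1.424] [[0.02, 1.0, 0.01], [0.95, -0.02, -0.32], [-0.32, 0.01, -0.95]]
top [[390.9, 0.0, 259.1], [0.0, 390.9, 190.4], [0.0, 0.0, 1.0]] [ 0.44  -0.007  1.379] [[0.01, -1.0, -0.01], [-1.0, -0.01, -0.06], [0.06, 0.02, -1.0]]
{'clock': 0.1, 'joint_positions': [-1.143, 0.116, 1.442, -0.0, 1.584, -0.038], 'dq': [-0.002, -0.001, -0.001, 0.0, 0.0, 0.0], 'joint_torque': [0.003, -72.289, -62.387, 0.078, 0.023, -0.0], 'ee_pos': [0.303, -0.603, 0.198], 'eef_rot': [[0.893, 0.449, -0.0], [0.449, -0.893, 0.001], [0.0, -0.001, -1.0]], 'contact_force': [-0.329, 0.263, -0.505], 'moment': [-0.007, 0.037, 0.025], 'finger_gap': 0.093}
```

View pics/scene0.png

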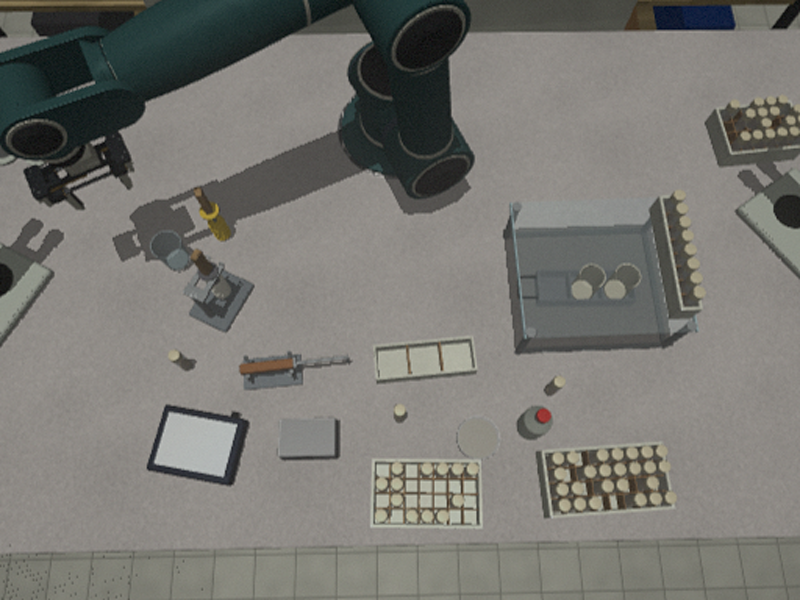

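View pics/top0.png

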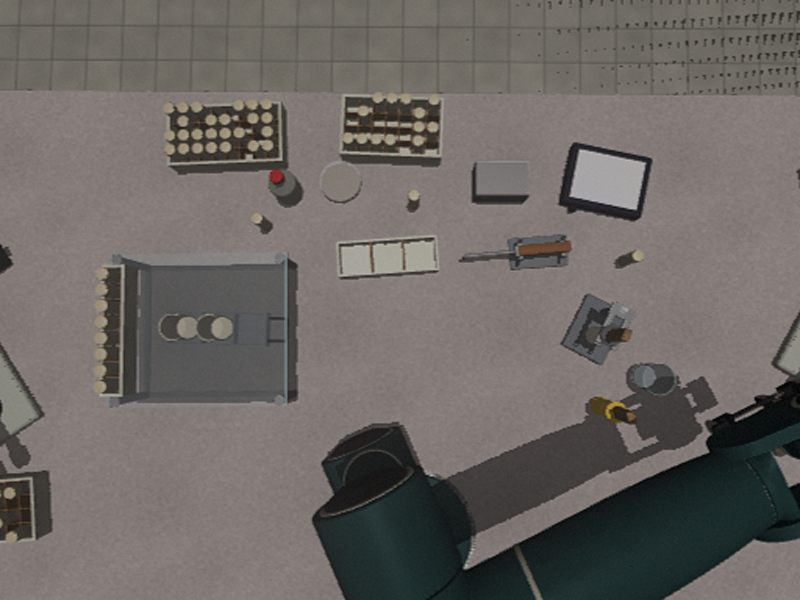

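The scene view shows the shelf with the tray at (575,285) and its loop at (528,285), the hook in its rest at (270,368), and the crate at (425,358). The brush hangs in its stand at (210,265), and the yellow look-alike at (212,215) is to be left alone. I'll enlarge these now.

Run:
```python
import numpy as np,cv2
s=np.load('scene0.npz')['i'];t=np.load('top0.npz')['i']
def c(i,x,y,w=100,h=75): return cv2.resize(i[y:y+h,x:x+w],(400,300),interpolation=cv2.INTER_CUBIC)
m=np.vstack([np.hstack([c(t,90,170),c(s,325,140)]),np.hstack([c(t,290,135,120,90),c(s,110,150,120,90)])])
cv2.imwrite('pics/m1.png',m)
```

```text
(no output)
```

View pics/m1.png

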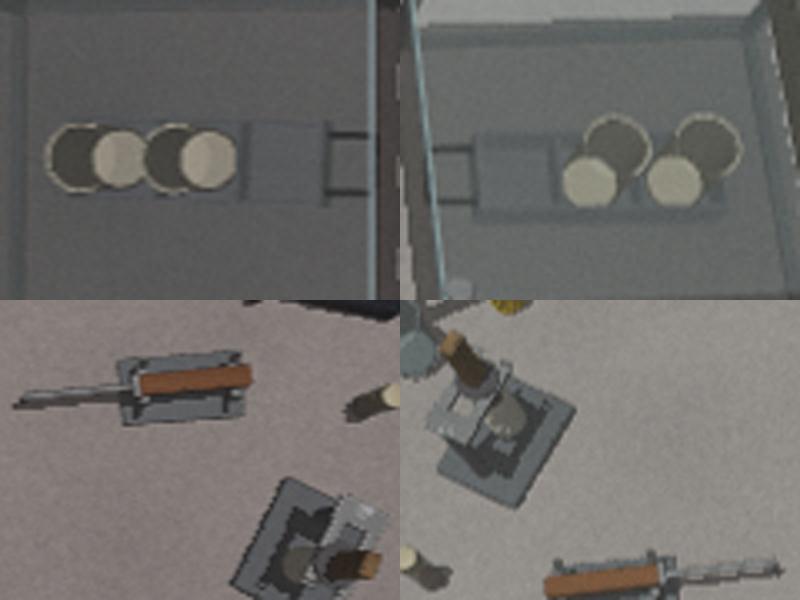

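The tray holds two jars, in the middle and far cells; the cell next to the loop is empty, so jar 1 is absent. The brown-handled brush hangs in the stand's fork, and the hook lies in its rest pointing towards +y. I'll measure next.

```bash
cat >> h.py <<'E'
def tri(views):  # views: list of (K,T,u,v)
    A=[];b=[]
    for K,T,u,v in views:
        d=T[:3,:3].T@np.linalg.inv(K)@np.array([u,v,1.]); d/=np.linalg.norm(d); c=-T[:3,:3].T@T[:3,3]
        P=np.eye(3)-np.outer(d,d); A.append(P); b.append(P@c)
    x=np.linalg.lstsq(np.vstack(A),np.hstack(b),rcond=None)[0]; return x
def blobs(m,amin=15):
    n,l,s,c=cv2.connectedComponentsWithStats(m.astype(np.uint8)*255)
    return [(s[k].tolist(),c[k].round(1).tolist(),l==k) for k in range(1,n) if s[k][4]>=amin]
def rect(m,K,T,z):
    ys,xs=np.nonzero(m); w=np.array([ray(K,T,u,v,z)[:2] for u,v in zip(xs,ys)])
    return cv2.minAreaRect((w*1000).astype(np.float32))
E
python3 - <<'E'
from h import *
for n in ['scene','top']:
    d=np.load(n+'0.npz');i,K,T=d['i'],d['K'],d['T']
    h=cv2.cvtColor(i,cv2.COLOR_BGR2HSV).astype(int); H,S,V=h[...,0],h[...,1],h[...,2]
    R=(lambda u,v,z:ray(K,T,u,v,z)[:2].round(3).tolist())
    print('==',n)
    for b in blobs((H<16)&(S>120)&(V>60),20): print('orange',b[0],b[1],rect(b[2],K,T,.065))
    # crate bright
    for b in blobs((V>185)&(S<40),60): print('bright',b[0],b[1],rect(b[2],K,T,.02))
d=np.load('top0.npz');K,T=d['K'],d['T']
P=lambda x,y,z:print('T',(x,y),ray(K,T,90+x/4,170+y/4,z).round(3))
print('loop wall top corners');P(326,122,.042);P(324,203,.042);P(328,135,.028);P(328,192,.028)
print('rim2, rim3');P(172,158,.095);P(78,158,.095);print('floors');P(208,158,.008);P(120,158,.008)
print('board edge');P(372,0,.15);P(372,298,.15)
ds=np.load('scene0.npz');K2,T2=ds['K'],ds['T']
P=lambda x,y,z:print('S',(x,y),ray(K2,T2,325+(x-400)/4,140+y/4,z).round(3))
print('tray corners');P(474,134,.042);P(474,218,.042);P(726,218,.0)
print('rim2, rim3');P(617,150,.095);P(708,147,.095);P(590,182,.008);P(675,182,.008);print('loopbars');P(474,148,.028);P(474,203,.028);P(436,175,.028)
sc=512/800
tp=lambda x,y:(K,T,x*sc,y*sc); sp=lambda x,y:(K2,T2,x*sc,y*sc)
# corners of shelf posts, board edge corners: top (283,260),(283,402)? use top view ends
print('brush handle top', tri([(K,T,290+370*.3,135+(566-300)*.3),(K2,T2,110+(454-400)*.3,150+(340-300)*.3)]).round(3))
print('collar', tri([(K,T,290+330*.3,135+(563-300)*.3),(K2,T2,110+(478-400)*.3,150+(384-300)*.3)]).round(3))
print('hook tip', tri([(K,T,290+16*.3,135+(404-300)*.3),(K2,T2,110+(778-400)*.3,150+(570-300)*.3)]).round(3))
for a in [(290,478),(230,580)]: print('standfoot T',ray(K,T,290+a[0]*.3,135+(a[1]-300)*.3,.01).round(3))
for a in [(575,408),(515,508),(440,472)]: print('standfoot S',ray(K2,T2,110+(a[0]-400)*.3,150+(a[1]-300)*.3,.01).round(3))
print('fork prong ends T', [ray(K,T,290+a*.3,135+(b-300)*.3,.145).round(3) for a,b in [(348,495),(388,512),(310,560)]])
for nm,x,y,z in [('vialbyhook',636,256,.098),('beaker',655,372,.09),('yellow',625,415,.2),('vialb',413,193,.098),('dish',340,180,.02),('tip',502,180,.07),('vialc',257,216,.098)]:
    print(nm,ray(K,T,x*sc,y*sc,z).round(3))
E
```

```text
== scene
orange [154, 230, 33, 9, 107] [168.5, 233.7] ((632.1701049804688, -284.667724609375), (17.941926956176758, 106.97705841064453), 5.873472690582275)
orange [343, 262, 10, 9, 62] [347.3, 265.7] ((749.40478515625, 299.06561279296875), (26.840757369995117, 26.380062103271484), 41.79386901855469)
== top
orange [173, 108, 8, 9, 57] [176.3, 112.3] ((783.8761596679688, 299.2760314941406), (27.85722541809082, 24.019893646240234), 1.4661645889282227)
orange [332, 155, 33, 8, 180] [348.2, 158.5] ((630.0864868164062, -285.54327392578125), (18.72981834411621, 108.19292449951172), 5.880294322967529)
loop wall top corners
T (326, 122) [0.482 0.314 0.042]
T (324, 203) [0.412 0.314 0.042]
T (328, 135) [0.471 0.315 0.028]
T (328, 192) [0.422 0.314 0.028]
rim2, rim3
T (172, 158) [0.449 0.428 0.095]
T (78, 158) [0.448 0.506 0.095]
floors
T (208, 158) [0.45  0.425 0.008]
T (120, 158) [0.449 0.503 0.008]
board edge
T (372, 0) [0.575 0.254 0.15 ]
T (372, 298) [0.341 0.248 0.15 ]
tray corners
S (474, 134) [0.416 0.32  0.042]
S (474, 218) [0.495 0.313 0.042]
S (726, 218) [0.485 0.552 0.   ]
rim2, rim3
S (617, 150) [0.454 0.429 0.095]
S (708, 147) [0.452 0.508 0.095]
S (590, 182) [0.451 0.43  0.008]
S (675, 182) [0.452 0.507 0.008]
loopbars
S (474, 148) [0.424 0.322 0.028]
S (474, 203) [0.476 0.318 0.028]
S (436, 175) [0.449 0.286 0.028]
brush handle top [ 0.443 -0.399  0.236]
collar [ 0.445 -0.402  0.131]
hook tip [ 0.61  -0.111  0.003]
standfoot T [ 0.534 -0.398  0.01 ]
standfoot T [ 0.427 -0.335  0.01 ]
standfoot S [ 0.427 -0.332  0.01 ]
standfoot S [ 0.539 -0.389  0.01 ]
standfoot S [ 0.497 -0.472  0.01 ]
fork prong ends T [array([ 0.51 , -0.414,  0.145]), array([ 0.494, -0.451,  0.145]), array([ 0.448, -0.378,  0.145])]
vialbyhook [ 0.61  -0.471  0.098]
beaker [ 0.368 -0.511  0.09 ]
yellow [ 0.292 -0.41   0.2  ]
vialb [ 0.739 -0.002  0.098]
dish [0.786 0.164 0.02 ]
tip [ 0.776 -0.194  0.07 ]
vialc [0.686 0.329 0.098]
```

Jar 2 stands at about (.450,.428), jar 3 at (.451,.506) and the loop at about (.450,.294). The board edge is at y≈.251. The hook handle is at (.630,-.283) with a yaw of 5.9°. I'll raise the tool and turn it first, and take a closer crop of the stand.

{"op": "servo_tool", "data": {"series": [{"z":-0.06,"turn":-10},{"z":-0.06,"turn":-10},{"turn":-10},{"turn":-10},{"turn":-10}]}}

```text
validation failed for argument at $.se...
```

{"op": "servo_tool", "data": {"series": [{"turn":-10},{"turn":-9},{"turn":0}]}}

```text
validation failed for argument at $.se...
```

```bash
cat >> h.py <<'E'
def go(x,y,z=None,jaw=None):
    """print shift in the tool's axes to a target; jaw = wanted jaw angle (deg, mod 180)"""
    s=robot.state(); p=np.array(s['ee_pos']); R=np.array(s['eef_rot']).reshape(3,3)
    z=p[2] if z is None else z
    d=R.T@(np.array([x,y,z])-p); a=np.degrees(np.arctan2(R[1,1],R[0,1]))
    t=None if jaw is None else -((jaw-a+90)%180-90)
    print('t %.1f p'%s['clock'],p.round(4),'jaw %.2f'%a,'gap %.4f'%s['finger_gap'],'F',np.round(s['contact_force'],1),'q6 %.2f'%s['joint_positions'][5],'| d',d.round(4),'turn',None if t is None else round(t,2))
E
python3 - <<'E'
from h import *
go(.630,-.283,.30,5.9)
s=np.load('scene0.npz')['i'];t=np.load('top0.npz')['i']
c=lambda i,x,y:cv2.resize(i[y:y+50,x:x+50],(400,400),interpolation=cv2.INTER_CUBIC)
cv2.imwrite('pics/m2.png',np.hstack([c(t,355,180),c(s,112,155)]))
E
```

```text
t 0.1 p [ 0.3031 -0.6029  0.1976] jaw -63.31 gap 0.0934 F [-0.3  0.3 -0.5] q6 -0.04 | d [ 0.4358 -0.1391 -0.1023] turn -69.21
```

View pics/m2.png

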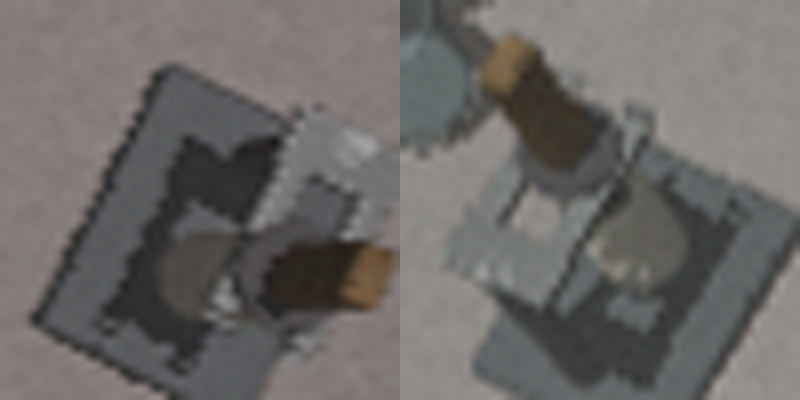

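The crop shows the fork's base plate at the +x/-y side, with the prongs open towards -x/+y. That puts the stand's yaw at about -29°. The move call was refused, so I'll retry with full rows.

{"op": "servo_tool", "data": {"series": [{"x":0.0,"y":0.0,"z":-0.06,"turn":-10.0,"claw":1.0}]}}

```text
clock: 0.22
ee_pos: [0.3024, -0.6016, 0.2529]
eef_rot: [[0.8, 0.6, -0.004], [0.6, -0.8, 0.009], [0.002, -0.009, -1.0]]
contact_force: [-0.3, -0.5, 1.1]
finger_gap: 0.0928
```

{"op": "servo_tool", "data": {"series": [{"x":0.0,"y":0.0,"z":-0.06,"turn":-10.0,"claw":1.0},{"x":0.0,"y":0.0,"z":0.0,"turn":-10.0,"claw":1.0},{"x":0.0,"y":0.0,"z":0.0,"turn":-10.0,"claw":1.0},{"x":0.0,"y":0.0,"z":0.0,"turn":-10.0,"claw":1.0},{"x":0.0,"y":0.0,"z":0.0,"turn":-10.0,"claw":1.0}]}}

```text
clock: 0.85
ee_pos: [0.3029, -0.6025, 0.3187]
eef_rot: [[0.025, 1.0, -0.002], [1.0, -0.025, 0.005], [0.005, -0.002, -1.0]]
contact_force: [-0.2, -0.5, 0.3]
finger_gap: 0.0934
```

{"op": "servo_tool", "data": {"series": [{"turn":-9.0},{"x":0.0}]}}

```text
validation failed for argument at $.se...
```

```bash
python3 -c "
from h import *
go(.630,-.283,.12,5.9)"
```

```text
t 0.8 p [ 0.3029 -0.6025  0.3187] jaw -1.46 gap 0.0934 F [-0.2 -0.5  0.3] q6 -1.12 | d [0.3267 0.3193 0.1996] turn -7.36
```

{"op": "servo_tool", "data": {"series": [{"x":0.042,"y":0.041,"z":0.0,"turn":0.0,"claw":1.0},{"x":0.042,"y":0.041,"z":0.0,"turn":0.0,"claw":1.0},{"x":0.042,"y":0.041,"z":0.0,"turn":0.0,"claw":1.0},{"x":0.042,"y":0.041,"z":0.0,"turn":0.0,"claw":1.0},{"x":0.042,"y":0.041,"z":0.0,"turn":0.0,"claw":1.0}]}}

```text
clock: 1.48
ee_pos: [0.5155, -0.3937, 0.3165]
eef_rot: [[0.027, 1.0, -0.005], [1.0, -0.027, 0.008], [0.008, -0.005, -1.0]]
contact_force: [0.9, -0.2, 0.2]
finger_gap: 0.0928
```

{"op": "servo_tool", "data": {"series": [{"x":0.04,"y":0.04,"z":0.0,"turn":0.0,"claw":1.0},{"x":0.04,"y":0.04,"z":0.05,"turn":0.0,"claw":1.0},{"x":0.02,"y":0.02,"z":0.05,"turn":-7.4,"claw":1.0},{"x":0.0,"y":0.0,"z":0.0,"turn":0.0,"claw":1.0}]}}

```text
clock: 1.98
ee_pos: [0.6145, -0.2966, 0.2227]
eef_rot: [[-0.109, 0.994, -0.006], [0.994, 0.109, 0.009], [0.009, -0.005, -1.0]]
contact_force: [-1.0, -0.5, 1.3]
finger_gap: 0.0931
```

```bash
python3 -c "
from h import *
go(.630,-.283,.038,5.9)"
```

```text
t 2.0 p [ 0.6145 -0.2966  0.2227] jaw 6.26 gap 0.0931 F [-1.  -0.5  1.3] q6 -0.60 | d [0.0101 0.0178 0.1847] turn 0.36
```

{"op": "servo_tool", "data": {"series": [{"x":0.01,"y":0.018,"z":0.05,"turn":0.4,"claw":1.0},{"x":0.0,"y":0.0,"z":0.06,"turn":0.0,"claw":1.0},{"x":0.0,"y":0.0,"z":0.04,"turn":0.0,"claw":1.0},{"x":0.0,"y":0.0,"z":0.0,"turn":0.0,"claw":1.0}]}}

```text
clock: 2.48
ee_pos: [0.6315, -0.2874, 0.077]
eef_rot: [[-0.092, 0.996, 0.0], [0.996, 0.092, 0.004], [0.004, 0.001, -1.0]]
contact_force: [0.1, 0.3, 0.5]
finger_gap: 0.0928
```

Run:
```python
from h import *
go(.630,-.283,.038,5.9)
i,K,T=cap('scene'); j,_,_=cap('top')
c=lambda i,x,y:cv2.resize(i[y:y+75,x:x+100],(400,300),interpolation=cv2.INTER_CUBIC)
cv2.imwrite('pics/m3.png',np.hstack([c(i,130,195),c(j,290,120)]))
```

```text
t 2.5 p [ 0.6315 -0.2874  0.077 ] jaw 5.26 gap 0.0928 F [0.1 0.3 0.5] q6 -0.56 | d [ 0.0044 -0.0012  0.039 ] turn -0.64
```

View pics/m3.png

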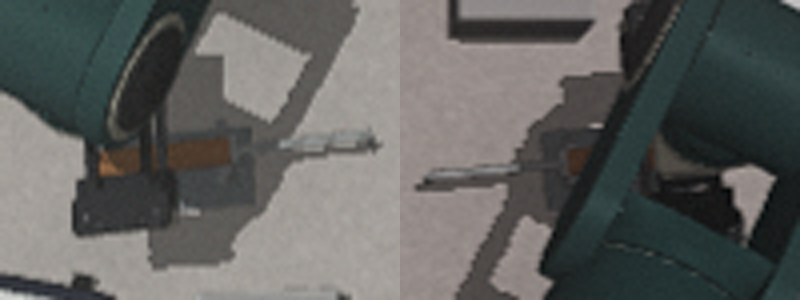

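The fingers straddle the orange handle, with the rod lying to the right at (330,143) in the crop. I'll descend and close.

{"op": "servo_tool", "data": {"series": [{"x":0.004,"y":-0.001,"z":0.02,"turn":-0.6,"claw":1.0},{"x":0.0,"y":0.0,"z":0.018,"turn":0.0,"claw":1.0},{"x":0.0,"y":0.0,"z":0.0,"turn":0.0,"claw":0.1},{"x":0.0,"y":0.0,"z":0.0,"turn":0.0,"claw":0.1},{"x":0.0,"y":0.0,"z":0.0,"turn":0.0,"claw":0.1}], "newtons": 30}}

```text
clock: 3.2
ee_pos: [0.6337, -0.2853, 0.046]
eef_rot: [[-0.102, 0.995, 0.011], [0.995, 0.102, -0.001], [-0.002, 0.011, -1.0]]
contact_force: [-0.5, -0.4, 0.1]
finger_gap: 0.0675
```

{"op": "servo_tool", "data": {"series": [{"x":0.0,"y":0.0,"z":0.0,"turn":0.0,"claw":0.1},{"x":0.0,"y":0.0,"z":0.0,"turn":0.0,"claw":0.1},{"x":0.0,"y":0.0,"z":0.0,"turn":0.0,"claw":0.1},{"x":0.0,"y":0.0,"z":0.0,"turn":0.0,"claw":0.1}], "newtons": 40}}

```text
clock: 3.7
ee_pos: [0.6341, -0.2855, 0.0469]
eef_rot: [[-0.102, 0.995, 0.012], [0.995, 0.102, -0.001], [-0.003, 0.012, -1.0]]
contact_force: [-0.8, 0.5, -0.7]
finger_gap: 0.0276
```

```bash
python3 -c "
from h import *
go(.630,-.283,.038,5.9)"
```

```text
t 3.7 p [ 0.6341 -0.2855  0.0469] jaw 5.86 gap 0.0276 F [-0.8  0.5 -0.7] q6 -0.56 | d [ 0.0029 -0.0039  0.0089] turn -0.04
```

{"op": "servo_tool", "data": {"series": [{"x":0.0,"y":-0.002,"z":0.006,"turn":0.0,"claw":0.5},{"x":0.0,"y":0.0,"z":0.006,"turn":0.0,"claw":0.5},{"x":0.0,"y":0.0,"z":0.0,"turn":0.0,"claw":0.5}]}}

```text
clock: 4.08
ee_pos: [0.6319, -0.2856, 0.0336]
eef_rot: [[-0.102, 0.995, 0.011], [0.995, 0.102, -0.001], [-0.002, 0.011, -1.0]]
contact_force: [-0.8, -0.2, 1.0]
finger_gap: 0.0462
```

```bash
python3 -c "
from h import *
go(.630,-.283,.036,5.9)"
```

```text
t 4.1 p [ 0.6319 -0.2856  0.0336] jaw 5.86 gap 0.0462 F [-0.8 -0.2  1. ] q6 -0.57 | d [ 0.0028 -0.0016 -0.0025] turn -0.04
```

{"op": "servo_tool", "data": {"series": [{"x":0.002,"y":-0.001,"z":-0.002,"turn":0.0,"claw":0.1},{"x":0.0,"y":0.0,"z":0.0,"turn":0.0,"claw":0.1},{"x":0.0,"y":0.0,"z":0.0,"turn":0.0,"claw":0.1},{"x":0.0,"y":0.0,"z":0.0,"turn":0.0,"claw":0.1},{"x":0.0,"y":0.0,"z":0.0,"turn":0.0,"claw":0.1}], "newtons": 40}}

```text
clock: 4.7
ee_pos: [0.6307, -0.2836, 0.0359]
eef_rot: [[-0.102, 0.995, 0.012], [0.995, 0.102, -0.001], [-0.002, 0.011, -1.0]]
contact_force: [0.3, -0.2, -0.7]
finger_gap: 0.0215
```

```bash
python3 -c "
from h import *
go(.630,-.283,.036,5.9)"
```

```text
t 4.7 p [ 0.6307 -0.2836  0.0359] jaw 5.86 gap 0.0215 F [ 0.3 -0.2 -0.7] q6 -0.56 | d [ 0.0007 -0.0006 -0.0001] turn -0.04
```

{"op": "servo_tool", "data": {"series": [{"x":0.0,"y":0.0,"z":-0.03,"turn":0.0,"claw":0.1},{"x":0.0,"y":0.0,"z":-0.06,"turn":0.0,"claw":0.1},{"x":0.02,"y":-0.04,"z":0.0,"turn":3.0,"claw":0.1},{"x":0.03,"y":-0.05,"z":0.0,"turn":3.0,"claw":0.1},{"x":0.03,"y":-0.05,"z":0.0,"turn":0.0,"claw":0.1}]}}

```text
clock: 5.32
ee_pos: [0.4846, -0.2094, 0.1258]
eef_rot: [[0.006, 1.0, 0.01], [1.0, -0.006, -0.001], [-0.001, 0.01, -1.0]]
contact_force: [0.5, 0.9, -0.6]
finger_gap: 0.0214
```

{"op": "servo_tool", "data": {"series": [{"x":0.05,"y":-0.03,"z":0.0,"turn":0.0,"claw":0.1},{"x":0.05,"y":0.0,"z":0.0,"turn":0.0,"claw":0.1},{"x":0.0,"y":0.0,"z":0.03,"turn":0.0,"claw":0.1},{"x":0.0,"y":0.0,"z":0.0,"turn":0.0,"claw":0.1}]}}

```text
clock: 5.82
ee_pos: [0.4519, -0.1053, 0.096]
eef_rot: [[0.007, 1.0, 0.014], [1.0, -0.007, -0.002], [-0.002, 0.014, -1.0]]
contact_force: [-0.0, -0.3, -1.5]
finger_gap: 0.0213
```

Run:
```python
from h import *
go(.450,-.04,.075,0)
i,K,T=cap('scene'); j,K2,T2=cap('top')
cv2.imwrite('pics/m4.png',np.hstack([cv2.resize(i[130:230,225:375],(600,400),interpolation=cv2.INTER_CUBIC)]))
s=robot.state();R=np.array(s['eef_rot']);p=np.array(s['ee_pos'])
h=p-R[:,2]*.019; tip=h+R[:,0]*.17+R[:,2]*.042; print('tip pred',tip.round(3),'px',proj(K,T,tip).round(1), 'crop',((proj(K,T,tip)-[225,130])*4).round(0))
```

```text
t 5.8 p [ 0.4519 -0.1053  0.096 ] jaw -0.39 gap 0.0213 F [-0.  -0.3 -1.5] q6 -0.28 | d [ 0.0653 -0.0027  0.0208] turn -0.39
tip pred [0.455 0.064 0.075] px [272.7 181.6] crop [191. 206.]
```

View pics/m4.png

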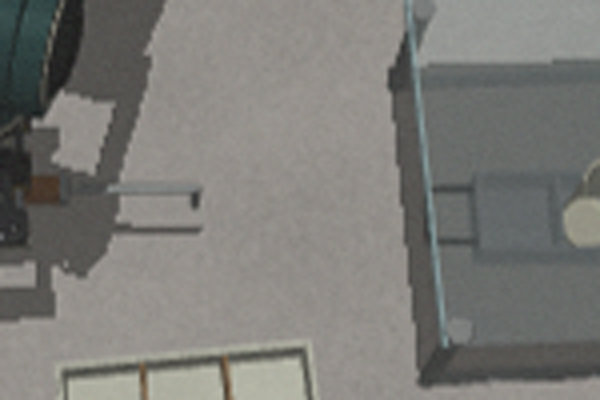

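The tip appears at crop (195,208), 4 px from the prediction, so the hook model holds. The loop bars are at crop rows 188 and 241. I'll bring the tip over the loop.

{"op": "servo_tool", "data": {"series": [{"x":0.055,"y":-0.004,"z":0.022,"turn":-0.4,"claw":0.1},{"x":0.055,"y":0.0,"z":0.0,"turn":0.0,"claw":0.1},{"x":0.055,"y":0.0,"z":0.0,"turn":0.0,"claw":0.1},{"x":0.03,"y":0.0,"z":0.0,"turn":0.0,"claw":0.1},{"x":0.0,"y":0.0,"z":0.0,"turn":0.0,"claw":0.1}]}}

```text
clock: 6.55
ee_pos: [0.4542, 0.0912, 0.0818]
eef_rot: [[0.008, 1.0, 0.023], [1.0, -0.008, -0.003], [-0.003, 0.023, -1.0]]
contact_force: [0.1, -0.5, -1.0]
finger_gap: 0.0211
```

```bash
cat >> h.py <<'E'
def tipp():
    s=robot.state();R=np.array(s['eef_rot']);p=np.array(s['ee_pos'])
    return p-R[:,2]*.019+R[:,0]*.17+R[:,2]*.042
E
python3 - <<'E'
from h import *
go(.447,.124,.073,0)
i,K,T=cap('scene'); j,K2,T2=cap('top')
print(tipp().round(3),((proj(K,T,tipp())-[305,140])*6).round(),((proj(K2,T2,tipp())-[150,170])*6).round())
c=lambda i,x,y:cv2.resize(i[y:y+66,x:x+66],(396,396),interpolation=cv2.INTER_CUBIC)
cv2.imwrite('pics/m5.png',np.hstack([c(i,305,140),c(j,150,170)]))
E
```

```text
t 6.5 p [0.4542 0.0912 0.0818] jaw -0.46 gap 0.0211 F [ 0.1 -0.5 -1. ] q6 0.16 | d [ 0.0327 -0.0076  0.0085] turn -0.46
[0.456 0.26  0.058] [139. 257.] [217. 228.]
```

View pics/m5.png

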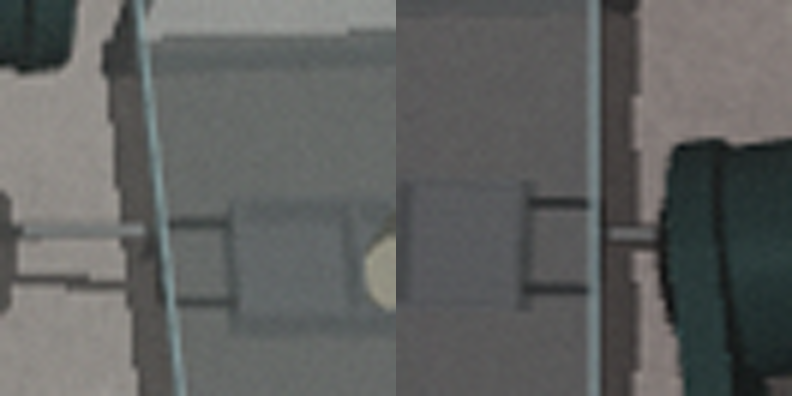

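The tip is at the board edge at crop (139,257). The loop bars are at rows 205 and 290 of the top crop, so the loop's x is about .448. I'll go over the loop and then down.

{"op": "servo_tool", "data": {"series": [{"x":0.02,"y":-0.004,"z":0.0,"turn":0.0,"claw":0.1},{"x":0.015,"y":-0.004,"z":0.0,"turn":0.0,"claw":0.1},{"x":0.0,"y":0.0,"z":0.0,"turn":0.0,"claw":0.1}]}}

```text
clock: 7.02
ee_pos: [0.4474, 0.1227, 0.0822]
eef_rot: [[0.014, 1.0, 0.024], [1.0, -0.014, -0.004], [-0.004, 0.024, -1.0]]
contact_force: [0.6, 0.4, -1.1]
finger_gap: 0.0211
```

Run:
```python
from h import *
go(.447,.124,.036,0); print(tipp().round(4))
```

```text
t 7.0 p [0.4474 0.1227 0.0822] jaw -0.79 gap 0.0211 F [ 0.6  0.4 -1.1] q6 0.23 | d [ 0.0015 -0.0015  0.0462] turn -0.79
[0.4503 0.2926 0.0586]
```

{"op": "servo_tool", "data": {"series": [{"x":0.0,"y":0.0,"z":0.015,"turn":-0.5,"claw":0.1},{"x":0.0,"y":0.0,"z":0.015,"turn":0.0,"claw":0.1},{"x":0.0,"y":0.0,"z":0.013,"turn":0.0,"claw":0.1},{"x":0.0,"y":0.0,"z":0.003,"turn":0.0,"claw":0.1}]}}

```text
clock: 7.52
ee_pos: [0.4483, 0.1208, 0.032]
eef_rot: [[0.006, 1.0, 0.023], [1.0, -0.006, -0.005], [-0.005, 0.023, -1.0]]
contact_force: [-0.3, -0.7, -1.0]
finger_gap: 0.0214
```

Run:
```python
from h import *
go(.447,.124,.036,0); print(tipp().round(4))
```

```text
t 7.5 p [0.4483 0.1208 0.032 ] jaw -0.34 gap 0.0214 F [-0.3 -0.7 -1. ] q6 0.22 | d [ 0.0032 -0.0012 -0.004 ] turn -0.34
[0.4499 0.2906 0.0082]
```

{"op": "servo_tool", "data": {"series": [{"x":-0.01,"y":0.0,"z":-0.002,"turn":0.0,"claw":0.1},{"x":-0.015,"y":0.0,"z":-0.001,"turn":0.0,"claw":0.1},{"x":-0.02,"y":0.0,"z":0.0,"turn":0.0,"claw":0.1},{"x":-0.02,"y":0.0,"z":0.0,"turn":0.0,"claw":0.1},{"x":-0.02,"y":0.0,"z":0.0,"turn":0.0,"claw":0.1}]}}

```text
clock: 8.15
ee_pos: [0.448, 0.0316, 0.037]
eef_rot: [[0.004, 1.0, 0.025], [1.0, -0.004, -0.004], [-0.003, 0.025, -1.0]]
contact_force: [0.6, 2.7, -3.4]
finger_gap: 0.0214
```

Run:
```python
from h import *
go(.447,-.235,.036,0); print(tipp().round(4))
```

```text
t 8.2 p [0.448  0.0316 0.037 ] jaw -0.23 gap 0.0214 F [ 0.6  2.7 -3.4] q6 0.02 | d [-2.666e-01  1.000e-04  2.000e-03] turn -0.23
[0.4492 0.2015 0.0135]
```

{"op": "servo_tool", "data": {"series": [{"x":-0.022,"y":0.0,"z":0.0,"turn":0.0,"claw":0.1},{"x":-0.022,"y":0.0,"z":0.0,"turn":0.0,"claw":0.1},{"x":-0.022,"y":0.0,"z":0.0,"turn":0.0,"claw":0.1},{"x":-0.022,"y":0.0,"z":0.0,"turn":0.0,"claw":0.1},{"x":-0.022,"y":0.0,"z":0.0,"turn":0.0,"claw":0.1}]}}

```text
clock: 8.78
ee_pos: [0.4466, -0.0859, 0.0402]
eef_rot: [[0.006, 1.0, 0.029], [1.0, -0.006, -0.004], [-0.003, 0.029, -1.0]]
contact_force: [-0.0, 2.4, -1.8]
finger_gap: 0.0216
```

{"op": "servo_tool", "data": {"series": [{"x":-0.022,"y":0.0,"z":0.0,"turn":0.0,"claw":0.1},{"x":-0.022,"y":0.0,"z":0.0,"turn":0.0,"claw":0.1},{"x":-0.022,"y":0.0,"z":0.0,"turn":0.0,"claw":0.1},{"x":-0.022,"y":0.0,"z":0.0,"turn":0.0,"claw":0.1}]}}

```text
clock: 9.28
ee_pos: [0.4443, -0.18, 0.0425]
eef_rot: [[0.008, 0.999, 0.031], [1.0, -0.008, -0.004], [-0.004, 0.031, -1.0]]
contact_force: [1.1, 2.5, -3.1]
finger_gap: 0.0212
```

Run:
```python
from h import *
go(.447,-.235,.036,0); print(tipp().round(4))
```

```text
t 9.3 p [ 0.4443 -0.18    0.0425] jaw -0.43 gap 0.0212 F [ 1.1  2.5 -3.1] q6 -0.44 | d [-0.0549  0.0029  0.0068] turn -0.43
[ 0.4463 -0.0101  0.0189]
```

Continue the last stretch, slowing at the end and correcting the slow upward drift.

{"op": "servo_tool", "data": {"series": [{"x":-0.02,"y":0.0,"z":0.003,"turn":0.0,"claw":0.1},{"x":-0.018,"y":0.0,"z":0.002,"turn":0.0,"claw":0.1},{"x":-0.01,"y":0.0,"z":0.0,"turn":0.0,"claw":0.1},{"x":-0.005,"y":0.0,"z":0.0,"turn":0.0,"claw":0.1},{"x":0.0,"y":0.0,"z":0.0,"turn":0.0,"claw":0.1}]}}

```text
clock: 9.9
ee_pos: [0.4427, -0.238, 0.0393]
eef_rot: [[0.011, 0.999, 0.032], [1.0, -0.01, -0.004], [-0.004, 0.032, -0.999]]
contact_force: [-0.1, 0.7, -0.7]
finger_gap: 0.0219
```

Run:
```python
from h import *
go(.447,-.235,.036,0); print(tipp().round(4))
i,K,T=cap('scene'); j,K2,T2=cap('top')
np.savez('s1.npz',i=i,K=K,T=T);np.savez('t1.npz',i=j,K=K2,T=T2)
cv2.imwrite('pics/m6.png',cv2.resize(i[130:280,110:410],(800,400),interpolation=cv2.INTER_CUBIC))
```

```text
t 9.9 p [ 0.4427 -0.238   0.0393] jaw -0.60 gap 0.0219 F [-0.1  0.7 -0.7] q6 -0.55 | d [0.003  0.0042 0.0034] turn -0.6
[ 0.4452 -0.0681  0.0156]
```

View pics/m6.png

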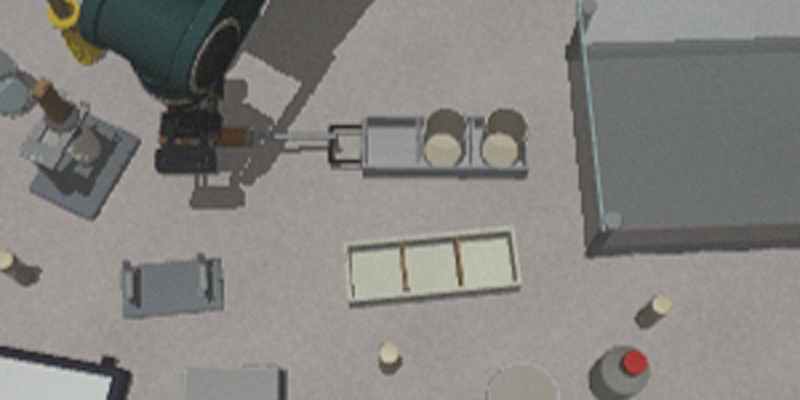

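The scene shows the tray fully out: its right end is at crop x 527 and the board edge at about 590, with both jars upright. Next I unhook the tip, lift, and go back to the rest.

{"op": "servo_tool", "data": {"series": [{"x":0.014,"y":0.001,"z":0.0,"turn":0.0,"claw":0.1},{"x":0.0,"y":0.0,"z":-0.03,"turn":0.0,"claw":0.1},{"x":0.0,"y":0.0,"z":-0.05,"turn":0.0,"claw":0.1},{"x":0.0,"y":0.03,"z":-0.02,"turn":-2.0,"claw":0.1},{"x":-0.01,"y":0.05,"z":0.0,"turn":-2.0,"claw":0.1}]}}

```text
clock: 10.62
ee_pos: [0.5214, -0.2269, 0.146]
eef_rot: [[-0.063, 0.997, 0.034], [0.998, 0.063, -0.006], [-0.008, 0.033, -0.999]]
contact_force: [0.5, -0.7, -0.8]
finger_gap: 0.0215
```

{"op": "servo_tool", "data": {"series": [{"x":-0.02,"y":0.05,"z":0.0,"turn":-2.0,"claw":0.1},{"x":-0.015,"y":0.05,"z":0.0,"turn":0.0,"claw":0.1},{"x":0.0,"y":0.0,"z":0.0,"turn":0.0,"claw":0.1}]}}

```text
clock: 11.0
ee_pos: [0.6297, -0.2504, 0.1494]
eef_rot: [[-0.102, 0.994, 0.034], [0.995, 0.103, -0.006], [-0.009, 0.033, -0.999]]
contact_force: [1.2, 0.2, -2.0]
finger_gap: 0.0214
```

Run:
```python
from h import *
go(.6307,-.2836,.0359,5.86); print(tipp().round(4))
```

```text
t 11.0 p [ 0.6297 -0.2504  0.1494] jaw 5.90 gap 0.0214 F [ 1.2  0.2 -2. ] q6 -0.52 | d [-0.0321 -0.0063  0.1137] turn 0.04
[ 0.6131 -0.0814  0.1249]
```

{"op": "servo_tool", "data": {"series": [{"x":-0.032,"y":-0.006,"z":0.0,"turn":0.0,"claw":0.1},{"x":0.0,"y":0.0,"z":0.04,"turn":0.0,"claw":0.1},{"x":0.0,"y":0.0,"z":0.03,"turn":0.0,"claw":0.1},{"x":0.0,"y":0.0,"z":0.0,"turn":0.0,"claw":0.1}]}}

```text
clock: 11.5
ee_pos: [0.6287, -0.2795, 0.0791]
eef_rot: [[-0.105, 0.994, 0.034], [0.994, 0.106, -0.006], [-0.01, 0.034, -0.999]]
contact_force: [0.0, -0.1, -0.9]
finger_gap: 0.0216
```

Run:
```python
from h import *
go(.6307,-.2836,.0359,5.86)
```

```text
t 11.5 p [ 0.6287 -0.2795  0.0791] jaw 6.07 gap 0.0216 F [ 0.  -0.1 -0.9] q6 -0.57 | d [-0.0039  0.0001  0.0433] turn 0.21
```

{"op": "servo_tool", "data": {"series": [{"x":-0.004,"y":0.0,"z":0.012,"turn":0.2,"claw":0.1},{"x":0.0,"y":0.0,"z":0.012,"turn":0.0,"claw":0.1},{"x":0.0,"y":0.0,"z":0.01,"turn":0.0,"claw":0.1},{"x":0.0,"y":0.0,"z":0.003,"turn":0.0,"claw":0.1}]}}

```text
clock: 12.0
ee_pos: [0.6314, -0.2835, 0.0439]
eef_rot: [[-0.102, 0.994, 0.038], [0.995, 0.103, -0.008], [-0.012, 0.037, -0.999]]
contact_force: [-0.8, -0.4, -0.2]
finger_gap: 0.0213
```

Run:
```python
from h import *
go(.6307,-.2836,.0359,5.86)
```

```text
t 12.0 p [ 0.6314 -0.2835  0.0439] jaw 5.89 gap 0.0213 F [-0.8 -0.4 -0.2] q6 -0.57 | d [ 0.    -0.001  0.008] turn 0.03
```

{"op": "servo_tool", "data": {"series": [{"x":0.0,"y":-0.001,"z":0.004,"turn":0.0,"claw":0.1},{"x":0.0,"y":0.0,"z":0.003,"turn":0.0,"claw":0.1},{"x":0.0,"y":0.0,"z":0.0,"turn":0.0,"claw":0.1}]}}

```text
clock: 12.38
ee_pos: [0.6308, -0.2837, 0.0368]
eef_rot: [[-0.102, 0.994, 0.039], [0.995, 0.103, -0.008], [-0.012, 0.037, -0.999]]
contact_force: [0.3, -0.0, -1.5]
finger_gap: 0.0214
```

Run:
```python
from h import *
go(.6307,-.2836,.0359,5.86)
```

```text
t 12.4 p [ 0.6308 -0.2837  0.0368] jaw 5.89 gap 0.0214 F [ 0.3 -0.  -1.5] q6 -0.57 | d [ 0.0002 -0.0001  0.0009] turn 0.03
```

{"op": "servo_tool", "data": {"series": [{"x":0.0,"y":0.0,"z":0.0,"turn":0.0,"claw":0.7},{"x":0.0,"y":0.0,"z":0.0,"turn":0.0,"claw":0.7},{"x":0.0,"y":0.0,"z":0.0,"turn":0.0,"claw":0.7},{"x":0.0,"y":0.0,"z":0.0,"turn":0.0,"claw":0.7},{"x":0.0,"y":0.0,"z":-0.03,"turn":0.0,"claw":0.7}]}}

```text
clock: 13.0
ee_pos: [0.629, -0.2832, 0.0658]
eef_rot: [[-0.102, 0.994, 0.036], [0.995, 0.102, -0.007], [-0.011, 0.035, -0.999]]
contact_force: [-0.0, -0.0, 0.6]
finger_gap: 0.0638
```

{"op": "servo_tool", "data": {"series": [{"x":0.0,"y":0.0,"z":-0.06,"turn":0.0,"claw":0.9},{"x":0.0,"y":0.0,"z":-0.06,"turn":0.0,"claw":0.9},{"x":0.0,"y":0.0,"z":-0.06,"turn":0.0,"claw":0.9},{"x":0.0,"y":0.0,"z":-0.06,"turn":0.0,"claw":0.9},{"x":0.0,"y":0.0,"z":0.0,"turn":0.0,"claw":0.9}]}}

```text
clock: 13.62
ee_pos: [0.6195, -0.2811, 0.3158]
eef_rot: [[-0.102, 0.994, 0.039], [0.995, 0.103, -0.009], [-0.012, 0.038, -0.999]]
contact_force: [0.2, 0.5, -0.6]
finger_gap: 0.0834
```

Run:
```python
from h import *
go(.444,-.400,.30,-28)
i,K,T=cap('scene'); np.savez('s2.npz',i=i,K=K,T=T)
h=cv2.cvtColor(i,cv2.COLOR_BGR2HSV).astype(int); H,S,V=h[...,0],h[...,1],h[...,2]
for b in blobs((H<16)&(S>120)&(V>60),20): print('orange',b[0],b[1],rect(b[2],K,T,.065))
def c(i,x,y,w,h): return cv2.resize(i[y:y+h,x:x+w],(400,300),interpolation=cv2.INTER_CUBIC)
cv2.imwrite('pics/m7.png',np.hstack([c(i,110,145,80,60),c(i,140,200,100,75)]))
```

```text
t 13.6 p [ 0.6195 -0.2811  0.3158] jaw 5.89 gap 0.0834 F [ 0.2  0.5 -0.6] q6 -0.57 | d [-0.1002 -0.1872  0.01  ] turn 33.89
orange [154, 232, 16, 7, 78] [161.2, 234.5] ((633.8902587890625, -312.83935546875), (18.398235321044922, 50.70557403564453), 6.307934761047363)
orange [343, 262, 10, 9, 61] [347.4, 265.7] ((749.40478515625, 299.06561279296875), (26.840757369995117, 26.380062103271484), 41.79386901855469)
```

View pics/m7.png

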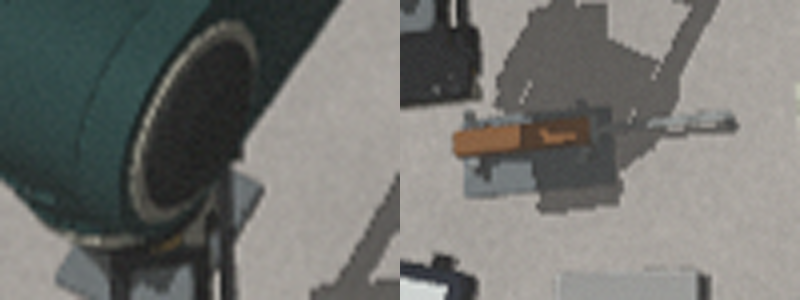

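The hook is back in its rest, in the same place as before. On to the brush.

{"op": "servo_tool", "data": {"series": [{"x":-0.026,"y":-0.048,"z":0.0,"turn":0.0,"claw":0.9},{"x":-0.026,"y":-0.048,"z":0.0,"turn":0.0,"claw":0.9},{"x":-0.026,"y":-0.048,"z":0.0,"turn":0.0,"claw":0.9},{"x":-0.026,"y":-0.048,"z":0.0,"turn":0.0,"claw":0.9},{"x":0.0,"y":0.0,"z":0.0,"turn":10.0,"claw":0.9}]}}

```text
clock: 14.3
ee_pos: [0.4328, -0.4061, 0.2966]
eef_rot: [[0.072, 0.997, 0.026], [0.997, -0.072, 0.0], [0.002, 0.026, -1.0]]
contact_force: [0.7, 0.1, 0.3]
finger_gap: 0.0837
```

{"op": "servo_tool", "data": {"series": [{"x":0.0,"y":0.0,"z":0.0,"turn":10.0,"claw":0.9},{"x":0.0,"y":0.0,"z":0.0,"turn":10.0,"claw":0.9},{"x":0.0,"y":0.0,"z":0.0,"turn":4.5,"claw":0.9},{"x":0.0,"y":0.0,"z":0.0,"turn":0.0,"claw":0.9}]}}

```text
clock: 14.8
ee_pos: [0.4309, -0.4059, 0.2888]
eef_rot: [[0.494, 0.869, 0.02], [0.869, -0.495, 0.007], [0.016, 0.014, -1.0]]
contact_force: [0.7, -0.2, -0.2]
finger_gap: 0.0836
```

Run:
```python
from h import *
go(.444,-.400,.26,-28)
```

```text
t 14.8 p [ 0.4309 -0.4059  0.2888] jaw -29.64 gap 0.0836 F [ 0.7 -0.2 -0.2] q6 -0.29 | d [0.0112 0.0081 0.0291] turn -1.64
```

{"op": "servo_tool", "data": {"series": [{"x":0.011,"y":0.008,"z":0.0,"turn":-1.6,"claw":0.9},{"x":0.0,"y":0.0,"z":0.03,"turn":0.0,"claw":0.9},{"x":0.0,"y":0.0,"z":0.03,"turn":0.0,"claw":0.9},{"x":0.0,"y":0.0,"z":0.0,"turn":0.0,"claw":0.9}]}}

```text
clock: 15.3
ee_pos: [0.4469, -0.3982, 0.2256]
eef_rot: [[0.459, 0.888, 0.019], [0.888, -0.459, 0.009], [0.017, 0.013, -1.0]]
contact_force: [0.5, 0.0, -0.3]
finger_gap: 0.0834
```

Run:
```python
from h import *
go(.444,-.400,.183,-28)
i,K,T=cap('scene'); j,K2,T2=cap('top')
def c(i,x,y,w,h): return cv2.resize(i[y:y+h,x:x+w],(400,300),interpolation=cv2.INTER_CUBIC)
cv2.imwrite('pics/m8.png',np.hstack([c(i,110,145,80,60),c(j,340,170,80,60)]))
```

```text
t 15.3 p [ 0.4469 -0.3982  0.2256] jaw -27.32 gap 0.0834 F [ 0.5  0.  -0.3] q6 -0.30 | d [-0.0037 -0.0023  0.0426] turn 0.68
```

View pics/m8.png

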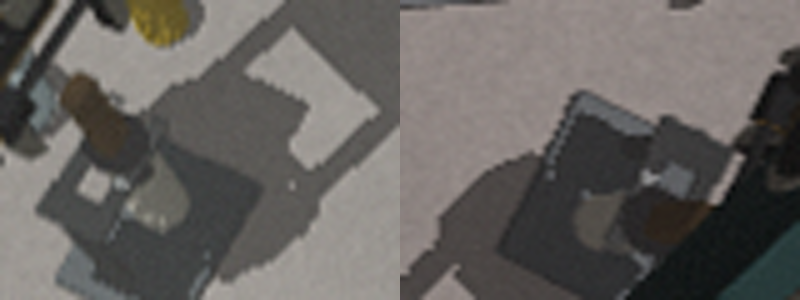

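Run:
```python
from h import *
i,K,T=cap('scene'); j,K2,T2=cap('top')
s=robot.state();p=np.array(s['ee_pos']);R=np.array(s['eef_rot'])
for nm,q in [('tcp',p),('fin+',p+R[:,1]*.045),('fin-',p-R[:,1]*.045),('handletop',np.array([.444,-.4,.238])),('handlebot',np.array([.444,-.4,.15])),('prong',np.array([.444,-.4,.145]))]:
    print(nm,q.round(3),((proj(K,T,q)-[110,145])*5).round(),((proj(K2,T2,q)-[340,170])*5).round()+[400,0])
cv2.imwrite('pics/m8b.png',cv2.resize(i[115:205,90:210],(800,600),interpolation=cv2.INTER_CUBIC))
```

```text
tcp [ 0.447 -0.399  0.229] [78. 95.] [696. 216.]
fin+ [ 0.487 -0.42   0.23 ] [ 38. 155.] [731. 148.]
fin- [ 0.407 -0.379  0.229] [117.  36.] [660. 284.]
handletop [ 0.444 -0.4    0.238] [73. 85.] [702. 222.]
handlebot [ 0.444 -0.4    0.15 ] [113. 138.] [653. 222.]
prong [ 0.444 -0.4    0.145] [115. 141.] [651. 222.]
```

View pics/m8b.png

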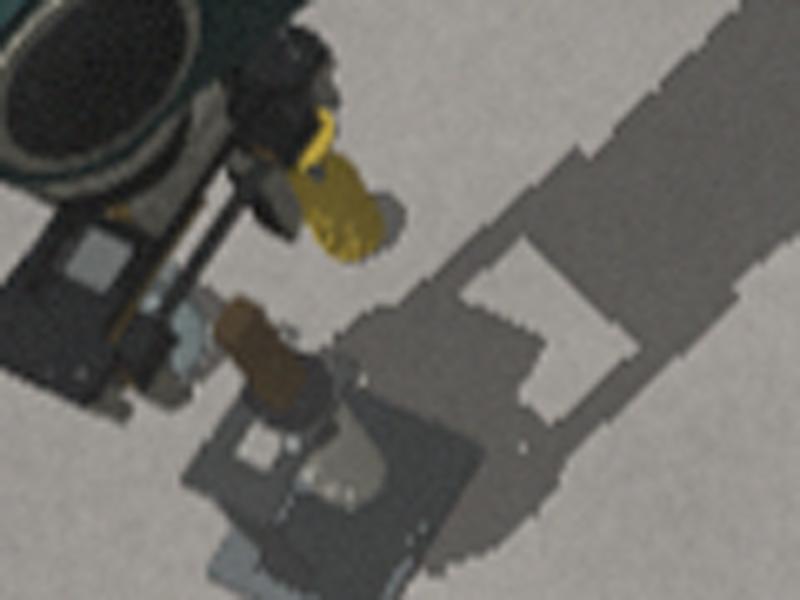

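The finger tips bracket the brown handle top at (235,312), so the alignment is right. Before descending I'll check the clearance to the yellow look-alike.

Run:
```python
from h import *
d=np.load('top0.npz');e=np.load('scene0.npz');k=.64
print('yellow top',tri([(d['K'],d['T'],630*k,418*k),(e['K'],e['T'],198*k,189*k)]).round(3))
print('yellow low',tri([(d['K'],d['T'],595*k,404*k),(e['K'],e['T'],225*k,236*k)]).round(3))
go(.444,-.400,.183,-28)
```

```text
yellow top [ 0.289 -0.414  0.215]
yellow low [ 0.289 -0.416 -0.015]
t 15.5 p [ 0.4473 -0.3993  0.2294] jaw -27.42 gap 0.0835 F [-0.4  0.1  0.8] q6 -0.30 | d [-0.0028 -0.0034  0.0464] turn 0.58
```

{"op": "servo_tool", "data": {"series": [{"x":-0.003,"y":-0.003,"z":0.02,"turn":0.6,"claw":0.9},{"x":0.0,"y":0.0,"z":0.02,"turn":0.0,"claw":0.9},{"x":0.0,"y":0.0,"z":0.01,"turn":0.0,"claw":0.5},{"x":0.0,"y":0.0,"z":0.0,"turn":0.0,"claw":0.5}]}}

```text
clock: 16.0
ee_pos: [0.4441, -0.4006, 0.1765]
eef_rot: [[0.47, 0.882, 0.023], [0.883, -0.47, 0.005], [0.015, 0.018, -1.0]]
contact_force: [0.6, -0.8, -0.1]
finger_gap: 0.0683
```

{"op": "servo_tool", "data": {"series": [{"x":0.0,"y":0.0,"z":0.0,"turn":0.0,"claw":0.1},{"x":0.0,"y":0.0,"z":0.0,"turn":0.0,"claw":0.1},{"x":0.0,"y":0.0,"z":0.0,"turn":0.0,"claw":0.1},{"x":0.0,"y":0.0,"z":0.0,"turn":0.0,"claw":0.1},{"x":0.0,"y":0.0,"z":0.0,"turn":0.0,"claw":0.1}], "newtons": 40}}

```text
clock: 16.62
ee_pos: [0.4445, -0.401, 0.1781]
eef_rot: [[0.47, 0.882, 0.024], [0.883, -0.47, 0.003], [0.014, 0.02, -1.0]]
contact_force: [0.1, 0.5, -0.9]
finger_gap: 0.0242
```

Run:
```python
from h import *
go(.444,-.400,.183,-28)
```

```text
t 16.6 p [ 0.4445 -0.401   0.1781] jaw -28.05 gap 0.0242 F [ 0.1  0.5 -0.9] q6 -0.30 | d [ 0.0007 -0.0008 -0.0049] turn -0.05
```

{"op": "servo_tool", "data": {"series": [{"x":0.0,"y":0.0,"z":-0.012,"turn":0.0,"claw":0.1},{"x":0.0,"y":-0.01,"z":0.0,"turn":0.0,"claw":0.1},{"x":0.0,"y":-0.03,"z":0.0,"turn":0.0,"claw":0.1},{"x":0.0,"y":-0.03,"z":0.0,"turn":0.0,"claw":0.1},{"x":0.0,"y":0.0,"z":0.0,"turn":0.0,"claw":0.1}]}}

```text
clock: 17.25
ee_pos: [0.3795, -0.3664, 0.1896]
eef_rot: [[0.47, 0.882, 0.024], [0.883, -0.47, 0.003], [0.014, 0.02, -1.0]]
contact_force: [-0.4, 0.2, -1.0]
finger_gap: 0.0242
```

Run:
```python
from h import *
go(.365,-.359,.30,0)
```

```text
t 17.2 p [ 0.3795 -0.3664  0.1896] jaw -28.04 gap 0.0242 F [-0.4  0.2 -1. ] q6 -0.34 | d [ 0.0013 -0.0141 -0.1107] turn -28.04
```

{"op": "servo_tool", "data": {"series": [{"x":0.0,"y":-0.01,"z":-0.05,"turn":0.0,"claw":0.1},{"x":0.0,"y":0.0,"z":-0.05,"turn":0.0,"claw":0.1},{"x":0.0,"y":0.0,"z":-0.02,"turn":0.0,"claw":0.1},{"x":0.0,"y":0.0,"z":0.0,"turn":0.0,"claw":0.1}]}}

```text
clock: 17.75
ee_pos: [0.3674, -0.3618, 0.3113]
eef_rot: [[0.47, 0.882, 0.024], [0.883, -0.47, 0.004], [0.015, 0.019, -1.0]]
contact_force: [0.3, 0.4, -1.2]
finger_gap: 0.0239
```

Run:
```python
from h import *
go(.447,.1,.30,0)
i,K,T=cap('scene'); j,K2,T2=cap('top')
np.savez('s3.npz',i=i,K=K,T=T);np.savez('t3.npz',i=j,K=K2,T=T2)
c=lambda i,x,y,w,h:cv2.resize(i[y:y+h,x:x+w],(400,400),interpolation=cv2.INTER_CUBIC)
cv2.imwrite('pics/m9.png',np.hstack([c(i,225,150,100,100),c(j,190,130,100,100)]))
for nm,q in [('brush tip',np.array(robot.state()['ee_pos'])-[0,0,.151])]: print(proj(K,T,q),proj(K2,T2,q))
```

```text
t 17.8 p [ 0.3674 -0.3618  0.3113] jaw -28.05 gap 0.0239 F [ 0.3  0.4 -1.2] q6 -0.35 | d [ 0.4448 -0.1471  0.015 ] turn -28.05
[145.24540296 150.10153461] [379.1890907  239.06606404]
```

View pics/m9.png

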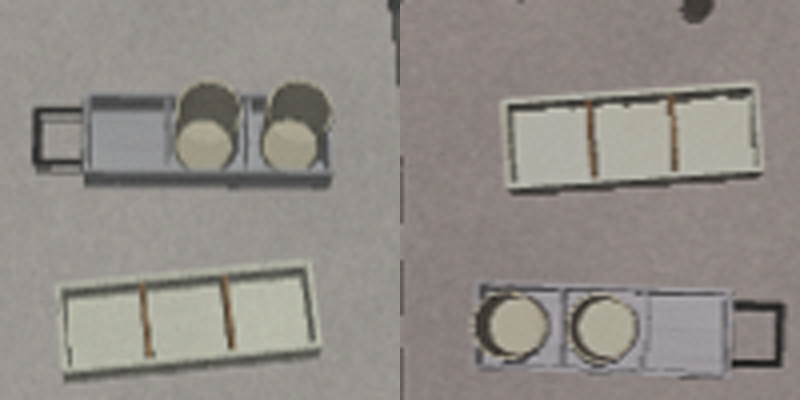

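Two upright jars stand in the tray (top crop rims at (602,329) and (511,327)). The crate is empty, with its cells at (550,140), (632,135) and (715,130). I'll compute their positions.

Run:
```python
from h import *
s=np.load('s3.npz');t=np.load('t3.npz')
S=lambda x,y:(s['K'],s['T'],225+x/4-.375,150+y/4-.375); Tt=lambda x,y:(t['K'],t['T'],190+(x-400)/4-.375,130+y/4-.375)
r=lambda v,z:ray(*v,z).round(4)[:2]
for n,a,b,z in [('rim2',S(209,115),Tt(602,329),.099),('rim3',S(298,113),Tt(511,327),.099),('fl2',S(206,145),Tt(606,329),.008),('fl3',S(291,145),Tt(519,324),.008)]:
    print(n,'scene',r(a,z),'top',r(b,z),'tri',tri([a,b]).round(3))
ct=[r(Tt(*p),.042) for p in [(503,101),(758,84),(764,172),(508,192)]]; cs=[r(S(*p),.042) for p in [(57,289),(312,262),(322,342),(65,373)]]
print('crate top',ct,np.mean(ct,0),'\nscene',cs,np.mean(cs,0))
tt=[r(Tt(*p),.042) for p in [(475,284),(731,293),(730,375),(474,368)]]; ts=[r(S(*p),.042) for p in [(88,95),(332,95),(332,180),(84,180)]]
print('tray top',tt,np.mean(tt,0),'\nscene',ts,np.mean(ts,0))
```

```text
rim2 scene [0.4525 0.0772] top [0.4456 0.0738] tri [0.446 0.077 0.081]
rim3 scene [0.452  0.1534] top [0.4463 0.1484] tri [0.446 0.153 0.084]
fl2 scene [0.4463 0.0794] top [0.4461 0.0761] tri [0.446 0.078 0.007]
fl3 scene [0.4476 0.1565] top [0.4495 0.1525] tri [0.449 0.154 0.013]
crate top [array([0.6412, 0.1661]), array([ 0.6584, -0.0536]), array([ 0.5823, -0.0595]), array([0.5624, 0.1602])] [0.611075 0.0533  ] 
scene [array([ 0.5882, -0.0552]), array([0.5681, 0.1653]), array([0.639 , 0.1699]), array([ 0.6618, -0.0489])] [0.614275 0.057775]
tray top [array([0.483, 0.187]), array([ 0.4781, -0.0324]), array([ 0.4082, -0.0323]), array([0.4112, 0.1863])] [0.445125 0.07715 ] 
scene [array([ 0.4094, -0.0266]), array([0.4131, 0.1916]), array([0.4935, 0.1869]), array([ 0.4896, -0.031 ])] [0.4514   0.080225]
```

Tray centre ≈ (.448,.079), jar 2 (.447,.077), jar 3 (.449,.153), and crate centre (.613,.056) with a yaw of about 5°. I'll carry the brush over jar 2.

{"op": "servo_tool", "data": {"series": [{"x":0.054,"y":-0.017,"z":0.0,"turn":0.0,"claw":0.1},{"x":0.054,"y":-0.017,"z":0.0,"turn":0.0,"claw":0.1},{"x":0.054,"y":-0.017,"z":0.0,"turn":0.0,"claw":0.1},{"x":0.054,"y":-0.017,"z":0.0,"turn":0.0,"claw":0.1},{"x":0.054,"y":-0.017,"z":0.0,"turn":0.0,"claw":0.1}]}}

```text
clock: 18.48
ee_pos: [0.4188, -0.0777, 0.3012]
eef_rot: [[0.476, 0.879, 0.01], [0.879, -0.476, 0.013], [0.017, 0.002, -1.0]]
contact_force: [1.5, -0.1, -1.5]
finger_gap: 0.0235
```

{"op": "servo_tool", "data": {"series": [{"x":0.054,"y":-0.017,"z":0.0,"turn":0.0,"claw":0.1},{"x":0.054,"y":-0.017,"z":0.0,"turn":0.0,"claw":0.1},{"x":0.03,"y":-0.01,"z":0.0,"turn":0.0,"claw":0.1},{"x":0.0,"y":0.0,"z":0.0,"turn":0.0,"claw":0.1}]}}

```text
clock: 18.98
ee_pos: [0.4447, 0.0728, 0.2951]
eef_rot: [[0.471, 0.882, 0.0], [0.882, -0.471, 0.013], [0.012, -0.006, -1.0]]
contact_force: [0.5, -0.2, -1.4]
finger_gap: 0.0238
```

Run:
```python
from h import *
go(.445,.077,.161,-28)
```

```text
t 19.0 p [0.4447 0.0728 0.2951] jaw -28.12 gap 0.0238 F [ 0.5 -0.2 -1.4] q6 0.59 | d [ 0.0022 -0.0009  0.1341] turn -0.12
```

{"op": "servo_tool", "data": {"series": [{"x":0.003,"y":0.0,"z":0.03,"turn":0.0,"claw":0.1},{"x":0.0,"y":0.0,"z":0.03,"turn":0.0,"claw":0.1},{"x":0.0,"y":0.0,"z":0.0,"turn":0.0,"claw":0.1}]}}

```text
clock: 19.35
ee_pos: [0.4452, 0.0749, 0.2297]
eef_rot: [[0.471, 0.882, -0.005], [0.882, -0.471, 0.012], [0.009, -0.01, -1.0]]
contact_force: [1.0, -0.9, -1.3]
finger_gap: 0.0239
```

Run:
```python
from h import *
go(.447,.077,.161,-28)
i,K,T=cap('scene'); j,K2,T2=cap('top')
c=lambda i,x,y,w,h:cv2.resize(i[y:y+h,x:x+w],(400,400),interpolation=cv2.INTER_CUBIC)
cv2.imwrite('pics/m10.png',np.hstack([c(i,240,140,80,80),c(j,200,180,80,80)]))
```

```text
t 19.4 p [0.4452 0.0749 0.2297] jaw -28.12 gap 0.0239 F [ 1.  -0.9 -1.3] q6 0.59 | d [0.0021 0.0013 0.0687] turn -0.12
```

View pics/m10.png

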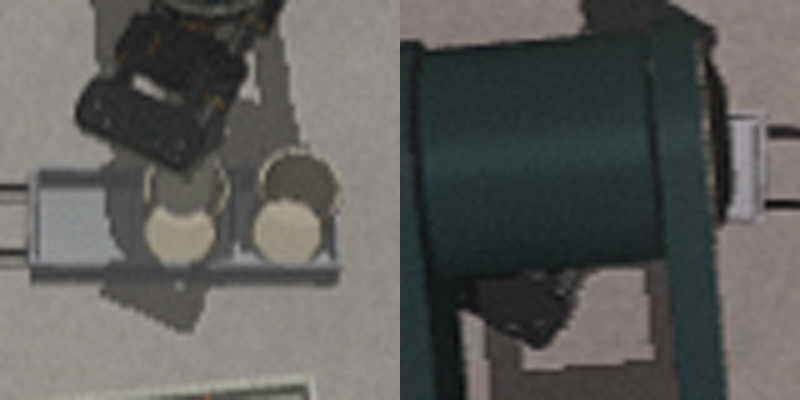

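The brush head is centred inside jar 2's rim (scene crop (187,190)). I'll go down.

{"op": "servo_tool", "data": {"series": [{"x":0.002,"y":0.001,"z":0.03,"turn":0.0,"claw":0.1},{"x":0.0,"y":0.0,"z":0.025,"turn":0.0,"claw":0.1},{"x":0.0,"y":0.0,"z":0.0,"turn":0.0,"claw":0.1}]}}

```text
clock: 19.82
ee_pos: [0.4495, 0.0761, 0.1808]
eef_rot: [[0.473, 0.881, 0.004], [0.881, -0.473, 0.013], [0.014, -0.002, -1.0]]
contact_force: [-0.0, -0.4, 0.1]
finger_gap: 0.0234
```

Run:
```python
from h import *
go(.447,.077,.160,-28)
```

```text
t 19.8 p [0.4495 0.0761 0.1808] jaw -28.22 gap 0.0234 F [-0.  -0.4  0.1] q6 0.60 | d [-0.0006 -0.0026  0.0207] turn -0.22
```

{"op": "servo_tool", "data": {"series": [{"x":0.0,"y":-0.002,"z":0.012,"turn":0.0,"claw":0.1},{"x":0.0,"y":0.0,"z":0.006,"turn":0.0,"claw":0.1},{"x":0.0,"y":0.0,"z":0.002,"turn":0.0,"claw":0.1},{"x":0.0,"y":0.0,"z":0.001,"turn":0.0,"claw":0.1}]}}

```text
clock: 20.32
ee_pos: [0.449, 0.0772, 0.1622]
eef_rot: [[0.473, 0.881, 0.008], [0.881, -0.473, 0.013], [0.016, 0.001, -1.0]]
contact_force: [0.2, 0.7, -1.4]
finger_gap: 0.0238
```

Run:
```python
from h import *
go(.447,.077,.160,-28)
```

```text
t 20.3 p [0.449  0.0772 0.1622] jaw -28.24 gap 0.0238 F [ 0.2  0.7 -1.4] q6 0.60 | d [-0.0012 -0.0017  0.0022] turn -0.24
```

{"op": "servo_tool", "data": {"series": [{"x":0.0,"y":-0.001,"z":0.002,"turn":0.0,"claw":0.1},{"x":0.0,"y":0.0,"z":0.002,"turn":0.0,"claw":0.1},{"x":0.0,"y":0.0,"z":0.001,"turn":0.0,"claw":0.1}]}}

```text
clock: 20.7
ee_pos: [0.4486, 0.078, 0.1588]
eef_rot: [[0.473, 0.881, 0.011], [0.881, -0.473, 0.014], [0.017, 0.003, -1.0]]
contact_force: [-2.6, 0.1, 13.3]
finger_gap: 0.0239
```

Run:
```python
from h import *
go(.447,.077,.237,-28)
```

```text
t 20.7 p [0.4486 0.078  0.1588] jaw -28.23 gap 0.0239 F [-2.6  0.1 13.3] q6 0.60 | d [-0.0003 -0.0008 -0.0783] turn -0.23
```

Contact with the floor came at TCP z=.159, as predicted. Now up to the mouth (tip at about .09).

{"op": "servo_tool", "data": {"series": [{"x":0.0,"y":-0.001,"z":-0.03,"turn":0.0,"claw":0.1},{"x":0.0,"y":0.0,"z":-0.03,"turn":0.0,"claw":0.1},{"x":0.0,"y":0.0,"z":-0.022,"turn":0.0,"claw":0.1},{"x":0.0,"y":0.0,"z":0.0,"turn":0.0,"claw":0.1}]}}

```text
clock: 21.2
ee_pos: [0.4467, 0.0773, 0.2428]
eef_rot: [[0.473, 0.881, 0.01], [0.881, -0.473, 0.014], [0.017, 0.002, -1.0]]
contact_force: [-0.1, 0.1, -0.8]
finger_gap: 0.0239
```

Run:
```python
from h import *
go(.447,.077,.160,-28)
```

```text
t 21.2 p [0.4467 0.0773 0.2428] jaw -28.22 gap 0.0239 F [-0.1  0.1 -0.8] q6 0.60 | d [-0.0015  0.0003  0.0828] turn -0.22
```

{"op": "servo_tool", "data": {"series": [{"x":0.0,"y":0.0,"z":0.03,"turn":0.0,"claw":0.1},{"x":0.0,"y":0.0,"z":0.03,"turn":0.0,"claw":0.1},{"x":0.0,"y":0.0,"z":0.016,"turn":0.0,"claw":0.1},{"x":0.0,"y":0.0,"z":0.0,"turn":0.0,"claw":0.1}]}}

```text
clock: 21.7
ee_pos: [0.4467, 0.0783, 0.1614]
eef_rot: [[0.473, 0.881, 0.007], [0.881, -0.473, 0.014], [0.015, -0.0, -1.0]]
contact_force: [0.1, -0.3, -0.4]
finger_gap: 0.0239
```

Run:
```python
from h import *
go(.447,.077,.159,-28)
```

```text
t 21.7 p [0.4467 0.0783 0.1614] jaw -28.22 gap 0.0239 F [ 0.1 -0.3 -0.4] q6 0.60 | d [-0.0011  0.0009  0.0024] turn -0.22
```

{"op": "servo_tool", "data": {"series": [{"x":0.0,"y":0.0,"z":0.002,"turn":0.0,"claw":0.1},{"x":0.0,"y":0.0,"z":0.001,"turn":0.0,"claw":0.1},{"x":0.0,"y":0.0,"z":0.001,"turn":0.0,"claw":0.1}]}}

```text
clock: 22.08
ee_pos: [0.4475, 0.0785, 0.1593]
eef_rot: [[0.473, 0.881, 0.01], [0.881, -0.473, 0.014], [0.017, 0.002, -1.0]]
contact_force: [0.3, 0.6, -0.3]
finger_gap: 0.024
```

{"op": "servo_tool", "data": {"series": [{"x":0.0,"y":0.0,"z":-0.03,"turn":0.0,"claw":0.1},{"x":0.0,"y":0.0,"z":-0.04,"turn":0.0,"claw":0.1},{"x":0.0,"y":0.0,"z":-0.04,"turn":0.0,"claw":0.1},{"x":0.0,"y":0.0,"z":-0.03,"turn":0.0,"claw":0.1},{"x":0.0,"y":0.0,"z":0.0,"turn":0.0,"claw":0.1}]}}

```text
clock: 22.7
ee_pos: [0.446, 0.0765, 0.3048]
eef_rot: [[0.473, 0.881, 0.012], [0.881, -0.473, 0.014], [0.018, 0.004, -1.0]]
contact_force: [0.3, 0.4, -1.7]
finger_gap: 0.0237
```

Run:
```python
from h import *
go(.449,.1535,.2958,-28)
i,K,T=cap('scene')
np.savez('s4.npz',i=i,K=K,T=T)
a=np.load('s3.npz')['i'];print('change in tray/jar3 region',np.abs(a[195:205,230:310].astype(int)-i[195:205,230:310]).mean(), np.abs(a[170:200,285:310].astype(int)-i[170:200,285:310]).mean(),'crate',np.abs(a[212:248,235:310].astype(int)-i[212:248,235:310]).mean())
```

```text
t 22.7 p [0.446  0.0765 0.3048] jaw -28.22 gap 0.0237 F [ 0.3  0.4 -1.7] q6 0.60 | d [ 0.0691 -0.0339  0.0101] turn -0.22
change in tray/jar3 region 15.02625 15.200888888888889 crate 7.69395061728395
```

```bash
cat >> h.py <<'E'
def bright(n_or_npz,lo=150,amin=60,reg=None):
    if n_or_npz.endswith('npz'): d=np.load(n_or_npz); i,K,T=d['i'],d['K'],d['T']
    else: i,K,T=cap(n_or_npz)
    h=cv2.cvtColor(i,cv2.COLOR_BGR2HSV).astype(int)
    m=(h[...,2]>lo)&(h[...,1]>28)&(h[...,0]<45)
    for b in blobs(m,amin):
        if reg is None or (reg[0]<b[1][0]<reg[1] and reg[2]<b[1][1]<reg[3]): print(b[0],b[1],'z.008',ray(K,T,*b[1],.008)[:2].round(4))
E
python3 - <<'E'
from h import *
d=np.load('s3.npz')['i'];h=cv2.cvtColor(d,cv2.COLOR_BGR2HSV)
for n,(u,v) in dict(f2=(276,186),f3=(297,186),tray=(250,185),bench=(255,205),crate=(250,232)).items(): print(n,h[v,u])
for f in ['s3.npz','s4.npz']: print(f); bright(f,reg=(225,330,150,260))
E
```

```text
f2 [ 25  37 157]
f3 [ 25  36 157]
tray [105   3 150]
bench [ 18  17 153]
crate [ 32  20 178]
s3.npz
[270, 181, 13, 11, 110] [275.5, 185.9] z.008 [0.4464 0.0771]
[291, 180, 13, 12, 116] [297.0, 185.7] z.008 [0.4469 0.1551]
s4.npz
```

Run:
```python
from h import *
for f in ['s3.npz','s4.npz']:
    print(f); bright(f,lo=95,amin=40,reg=(225,330,150,260))
i=np.load('s4.npz')['i'];h=cv2.cvtColor(i,cv2.COLOR_BGR2HSV)
for p in [(276,186),(297,186)]: print(h[p[1],p[0]])
```

```text
s3.npz
[290, 170, 14, 22, 157] [296.6, 184.0] z.008 [0.4403 0.154 ]
[269, 179, 16, 13, 146] [275.7, 185.4] z.008 [0.4444 0.0779]
s4.npz
[290, 179, 14, 13, 141] [296.8, 185.4] z.008 [0.4458 0.1545]
[269, 180, 14, 12, 141] [275.5, 185.6] z.008 [0.4452 0.0771]
[ 22  39 151]
[ 21  40 147]
```

The jars have not moved. Next is jar 3.

{"op": "servo_tool", "data": {"series": [{"x":0.035,"y":-0.017,"z":0.0,"turn":0.0,"claw":0.1},{"x":0.035,"y":-0.017,"z":0.0,"turn":0.0,"claw":0.1},{"x":0.0,"y":0.0,"z":0.0,"turn":0.0,"claw":0.1},{"x":0.0,"y":0.0,"z":0.02,"turn":0.0,"claw":0.1}]}}

```text
clock: 23.25
ee_pos: [0.4487, 0.1558, 0.2795]
eef_rot: [[0.474, 0.881, 0.007], [0.88, -0.474, 0.013], [0.014, -0.0, -1.0]]
contact_force: [0.2, -1.0, -0.4]
finger_gap: 0.0241
```

Run:
```python
from h import *
go(.448,.1535,.159,-28)
```

```text
t 23.2 p [0.4487 0.1558 0.2795] jaw -28.29 gap 0.0241 F [ 0.2 -1.  -0.4] q6 0.77 | d [-0.004   0.0005  0.1204] turn -0.29
```

{"op": "servo_tool", "data": {"series": [{"x":-0.004,"y":0.0,"z":0.03,"turn":0.0,"claw":0.1},{"x":0.0,"y":0.0,"z":0.025,"turn":0.0,"claw":0.1},{"x":0.0,"y":0.0,"z":0.025,"turn":0.0,"claw":0.1},{"x":0.0,"y":0.0,"z":0.02,"turn":0.0,"claw":0.1},{"x":0.0,"y":0.0,"z":0.0,"turn":0.0,"claw":0.1}]}}

```text
clock: 23.88
ee_pos: [0.4446, 0.1488, 0.1663]
eef_rot: [[0.478, 0.879, -0.001], [0.878, -0.478, 0.01], [0.008, -0.006, -1.0]]
contact_force: [0.4, -0.6, -0.0]
finger_gap: 0.0241
```

Run:
```python
from h import *
go(.448,.1535,.159,-28)
```

```text
t 23.9 p [0.4446 0.1488 0.1663] jaw -28.53 gap 0.0241 F [ 0.4 -0.6 -0. ] q6 0.76 | d [0.0057 0.0008 0.0074] turn -0.53
```

{"op": "servo_tool", "data": {"series": [{"x":0.005,"y":0.0,"z":0.003,"turn":0.0,"claw":0.1},{"x":0.0,"y":0.0,"z":0.003,"turn":0.0,"claw":0.1},{"x":0.0,"y":0.0,"z":0.001,"turn":0.0,"claw":0.1},{"x":0.0,"y":0.0,"z":0.001,"turn":0.0,"claw":0.1}]}}

```text
clock: 24.38
ee_pos: [0.4481, 0.1537, 0.16]
eef_rot: [[0.478, 0.878, 0.002], [0.878, -0.478, 0.011], [0.01, -0.003, -1.0]]
contact_force: [0.2, -0.3, -1.1]
finger_gap: 0.0239
```

Run:
```python
from h import *
go(.448,.1535,.241,-28)
```

```text
t 24.4 p [0.4481 0.1537 0.16  ] jaw -28.54 gap 0.0239 F [ 0.2 -0.3 -1.1] q6 0.77 | d [ 0.0006 -0.0003 -0.081 ] turn -0.54
```

{"op": "servo_tool", "data": {"series": [{"x":0.0,"y":0.0,"z":0.001,"turn":0.0,"claw":0.1},{"x":0.0,"y":0.0,"z":0.001,"turn":0.0,"claw":0.1}]}}

```text
clock: 24.62
ee_pos: [0.4484, 0.1538, 0.1588]
eef_rot: [[0.478, 0.879, 0.003], [0.878, -0.478, 0.011], [0.011, -0.003, -1.0]]
contact_force: [-1.3, 0.3, 8.9]
finger_gap: 0.0239
```

{"op": "servo_tool", "data": {"series": [{"x":0.0,"y":0.0,"z":-0.03,"turn":0.0,"claw":0.1},{"x":0.0,"y":0.0,"z":-0.03,"turn":0.0,"claw":0.1},{"x":0.0,"y":0.0,"z":-0.022,"turn":0.0,"claw":0.1},{"x":0.0,"y":0.0,"z":0.0,"turn":0.0,"claw":0.1}]}}

```text
clock: 25.12
ee_pos: [0.4479, 0.1528, 0.2428]
eef_rot: [[0.478, 0.879, 0.002], [0.878, -0.478, 0.011], [0.011, -0.003, -1.0]]
contact_force: [-0.3, -0.0, -1.8]
finger_gap: 0.0238
```

Run:
```python
from h import *
go(.448,.1535,.159,-28)
```

```text
t 25.1 p [0.4479 0.1528 0.2428] jaw -28.54 gap 0.0238 F [-0.3 -0.  -1.8] q6 0.77 | d [-0.0003 -0.      0.0838] turn -0.54
```

{"op": "servo_tool", "data": {"series": [{"x":0.0,"y":0.0,"z":0.03,"turn":0.0,"claw":0.1},{"x":0.0,"y":0.0,"z":0.03,"turn":0.0,"claw":0.1},{"x":0.0,"y":0.0,"z":0.016,"turn":0.0,"claw":0.1},{"x":0.0,"y":0.0,"z":0.0,"turn":0.0,"claw":0.1}]}}

```text
clock: 25.62
ee_pos: [0.4474, 0.1535, 0.1615]
eef_rot: [[0.478, 0.878, -0.0], [0.878, -0.478, 0.01], [0.009, -0.005, -1.0]]
contact_force: [0.1, -0.3, -0.1]
finger_gap: 0.0237
```

{"op": "servo_tool", "data": {"series": [{"x":0.0,"y":0.0,"z":0.002,"turn":0.0,"claw":0.1},{"x":0.0,"y":0.0,"z":0.001,"turn":0.0,"claw":0.1},{"x":0.0,"y":0.0,"z":0.001,"turn":0.0,"claw":0.1}]}}

```text
clock: 26.0
ee_pos: [0.4482, 0.1537, 0.1594]
eef_rot: [[0.478, 0.878, 0.002], [0.878, -0.478, 0.011], [0.011, -0.003, -1.0]]
contact_force: [0.7, -0.8, -1.5]
finger_gap: 0.0236
```

Run:
```python
from h import *
go(.448,.1535,.3,-28)
```

```text
t 26.0 p [0.4482 0.1537 0.1594] jaw -28.54 gap 0.0236 F [ 0.7 -0.8 -1.5] q6 0.77 | d [ 0.0012 -0.0005 -0.1406] turn -0.54
```

{"op": "servo_tool", "data": {"series": [{"x":0.0,"y":0.0,"z":-0.04,"turn":0.0,"claw":0.1},{"x":0.0,"y":0.0,"z":-0.04,"turn":0.0,"claw":0.1},{"x":0.0,"y":0.0,"z":-0.04,"turn":0.0,"claw":0.1},{"x":0.0,"y":0.0,"z":-0.03,"turn":0.0,"claw":0.1},{"x":-0.03,"y":0.01,"z":0.0,"turn":0.0,"claw":0.1}]}}

```text
clock: 26.62
ee_pos: [0.4422, 0.1214, 0.3151]
eef_rot: [[0.476, 0.88, 0.004], [0.879, -0.476, 0.011], [0.012, -0.002, -1.0]]
contact_force: [0.1, 1.0, -2.0]
finger_gap: 0.0238
```

{"op": "servo_tool", "data": {"series": [{"x":-0.054,"y":0.02,"z":0.0,"turn":0.0,"claw":0.1},{"x":-0.054,"y":0.02,"z":0.0,"turn":0.0,"claw":0.1},{"x":-0.054,"y":0.02,"z":0.0,"turn":0.0,"claw":0.1},{"x":-0.054,"y":0.02,"z":0.0,"turn":0.0,"claw":0.1},{"x":-0.054,"y":0.02,"z":0.0,"turn":0.0,"claw":0.1}]}}

```text
clock: 27.25
ee_pos: [0.4003, -0.1702, 0.3146]
eef_rot: [[0.471, 0.882, 0.01], [0.882, -0.471, 0.01], [0.013, 0.004, -1.0]]
contact_force: [1.1, -0.0, -1.5]
finger_gap: 0.0239
```

{"op": "servo_tool", "data": {"series": [{"x":-0.054,"y":0.02,"z":0.0,"turn":0.0,"claw":0.1},{"x":-0.054,"y":0.02,"z":0.0,"turn":0.0,"claw":0.1},{"x":-0.03,"y":0.01,"z":0.0,"turn":0.0,"claw":0.1},{"x":0.0,"y":0.0,"z":0.0,"turn":0.0,"claw":0.1}]}}

```text
clock: 27.75
ee_pos: [0.3764, -0.3236, 0.3141]
eef_rot: [[0.476, 0.879, 0.011], [0.879, -0.476, 0.009], [0.013, 0.006, -1.0]]
contact_force: [-0.2, 0.8, -0.5]
finger_gap: 0.0239
```

Run:
```python
from h import *
go(.3700,-.3620,.1905,-28.04)
```

```text
t 27.8 p [ 0.3764 -0.3236  0.3141] jaw -28.42 gap 0.0239 F [-0.2  0.8 -0.5] q6 -0.27 | d [-0.0384  0.0119  0.1232] turn -0.38
```

{"op": "servo_tool", "data": {"series": [{"x":-0.038,"y":0.012,"z":0.0,"turn":-0.4,"claw":0.1},{"x":0.0,"y":0.0,"z":0.04,"turn":0.0,"claw":0.1},{"x":0.0,"y":0.0,"z":0.04,"turn":0.0,"claw":0.1},{"x":0.0,"y":0.0,"z":0.03,"turn":0.0,"claw":0.1},{"x":0.0,"y":0.0,"z":0.0,"turn":0.0,"claw":0.1}]}}

```text
clock: 28.38
ee_pos: [0.3718, -0.3602, 0.2035]
eef_rot: [[0.468, 0.884, 0.015], [0.884, -0.468, 0.006], [0.012, 0.01, -1.0]]
contact_force: [0.0, 0.6, -0.8]
finger_gap: 0.024
```

Run:
```python
from h import *
go(.3704,-.3616,.191,-28.04)
```

```text
t 28.4 p [ 0.3718 -0.3602  0.2035] jaw -27.89 gap 0.0240 F [ 0.   0.6 -0.8] q6 -0.34 | d [-0.0021 -0.0007  0.0124] turn 0.15
```

{"op": "servo_tool", "data": {"series": [{"x":-0.002,"y":-0.001,"z":0.011,"turn":0.0,"claw":0.1},{"x":0.0,"y":0.0,"z":0.0,"turn":0.0,"claw":0.1},{"x":0.0,"y":0.025,"z":0.0,"turn":0.0,"claw":0.1},{"x":0.0,"y":0.0,"z":0.0,"turn":0.0,"claw":0.1}]}}

```text
clock: 28.88
ee_pos: [0.394, -0.3736, 0.1974]
eef_rot: [[0.467, 0.884, 0.019], [0.884, -0.467, 0.002], [0.011, 0.016, -1.0]]
contact_force: [0.9, -0.4, -0.8]
finger_gap: 0.024
```

Run:
```python
from h import *
go(.4445,-.401,.191,-28.04)
```

```text
t 28.9 p [ 0.394  -0.3736  0.1974] jaw -27.84 gap 0.0240 F [ 0.9 -0.4 -0.8] q6 -0.33 | d [-0.0007  0.0573  0.0073] turn 0.2
```

{"op": "servo_tool", "data": {"series": [{"x":-0.001,"y":0.02,"z":0.004,"turn":0.2,"claw":0.1},{"x":0.0,"y":0.02,"z":0.0,"turn":0.0,"claw":0.1},{"x":0.0,"y":0.015,"z":0.0,"turn":0.0,"claw":0.1},{"x":0.0,"y":0.0,"z":0.0,"turn":0.0,"claw":0.1}]}}

```text
clock: 29.38
ee_pos: [0.4431, -0.4012, 0.1976]
eef_rot: [[0.47, 0.882, 0.021], [0.883, -0.47, -0.001], [0.009, 0.019, -1.0]]
contact_force: [-0.4, -0.1, -1.7]
finger_gap: 0.0239
```

Run:
```python
from h import *
go(.4445,-.401,.178,-28.04)
```

```text
t 29.4 p [ 0.4431 -0.4012  0.1976] jaw -28.05 gap 0.0239 F [-0.4 -0.1 -1.7] q6 -0.30 | d [0.0006 0.0008 0.0196] turn -0.01
```

{"op": "servo_tool", "data": {"series": [{"x":0.001,"y":0.001,"z":0.01,"turn":0.0,"claw":0.1},{"x":0.0,"y":0.0,"z":0.006,"turn":0.0,"claw":0.1},{"x":0.0,"y":0.0,"z":0.002,"turn":0.0,"claw":0.1},{"x":0.0,"y":0.0,"z":0.001,"turn":0.0,"claw":0.1}]}}

```text
clock: 29.88
ee_pos: [0.4439, -0.4002, 0.178]
eef_rot: [[0.47, 0.882, 0.022], [0.882, -0.47, -0.001], [0.009, 0.02, -1.0]]
contact_force: [-1.0, 0.8, 9.1]
finger_gap: 0.0236
```

Run:
```python
from h import *
go(.4445,-.401,.178,-28.04)
```

```text
t 29.9 p [ 0.4439 -0.4002  0.178 ] jaw -28.07 gap 0.0236 F [-1.   0.8  9.1] q6 -0.29 | d [-0.0004  0.0009  0.0001] turn -0.03
```

The collar rests on the prongs at the original height. I'll release and rise.

{"op": "servo_tool", "data": {"series": [{"x":0.0,"y":0.0,"z":0.0,"turn":0.0,"claw":0.6},{"x":0.0,"y":0.0,"z":0.0,"turn":0.0,"claw":0.6},{"x":0.0,"y":0.0,"z":0.0,"turn":0.0,"claw":0.8},{"x":0.0,"y":0.0,"z":0.0,"turn":0.0,"claw":0.8},{"x":0.0,"y":0.0,"z":-0.03,"turn":0.0,"claw":0.8}]}}

```text
clock: 30.5
ee_pos: [0.4425, -0.3996, 0.2066]
eef_rot: [[0.47, 0.882, 0.019], [0.882, -0.471, 0.001], [0.01, 0.017, -1.0]]
contact_force: [-0.0, 0.3, -0.6]
finger_gap: 0.0695
```

{"op": "servo_tool", "data": {"series": [{"x":0.0,"y":0.0,"z":-0.05,"turn":0.0,"claw":0.9},{"x":0.0,"y":0.0,"z":-0.06,"turn":0.0,"claw":0.9},{"x":0.03,"y":0.0,"z":0.0,"turn":0.0,"claw":0.9},{"x":0.05,"y":0.0,"z":0.0,"turn":0.0,"claw":0.9},{"x":0.05,"y":0.0,"z":0.0,"turn":0.0,"claw":0.9}]}}

```text
clock: 31.12
ee_pos: [0.5019, -0.2847, 0.3237]
eef_rot: [[0.475, 0.88, 0.021], [0.88, -0.475, -0.001], [0.009, 0.019, -1.0]]
contact_force: [-0.8, -0.6, 0.7]
finger_gap: 0.0837
```

{"op": "servo_tool", "data": {"series": [{"x":0.05,"y":0.0,"z":0.0,"turn":-10.0,"claw":1.0},{"x":0.0,"y":0.0,"z":0.0,"turn":-10.0,"claw":1.0},{"x":0.0,"y":0.0,"z":0.0,"turn":-8.0,"claw":1.0},{"x":0.0,"y":0.0,"z":0.0,"turn":0.0,"claw":1.0}]}}

```text
clock: 31.62
ee_pos: [0.5277, -0.2358, 0.3243]
eef_rot: [[-0.012, 1.0, 0.022], [1.0, 0.012, -0.0], [-0.001, 0.022, -1.0]]
contact_force: [-0.9, -0.1, -0.2]
finger_gap: 0.0932
```

Run:
```python
from h import *
go(.448,.077,.30,0)
i,K,T=cap('scene'); j,K2,T2=cap('top')
np.savez('s5.npz',i=i,K=K,T=T);np.savez('t5.npz',i=j,K=K2,T=T2)
c=lambda i,x,y,w,h,W,H:cv2.resize(i[y:y+h,x:x+w],(W,H),interpolation=cv2.INTER_CUBIC)
m=np.vstack([np.hstack([c(i,225,150,100,100,400,400),c(j,190,130,100,100,400,400)]),c(i,100,140,160,40,800,200)])
cv2.imwrite('pics/m11.png',m)
```

```text
t 31.6 p [ 0.5277 -0.2358  0.3243] jaw 0.68 gap 0.0932 F [-0.9 -0.1 -0.2] q6 -0.48 | d [ 0.3137 -0.0765  0.0224] turn 0.68
```

View pics/m11.png

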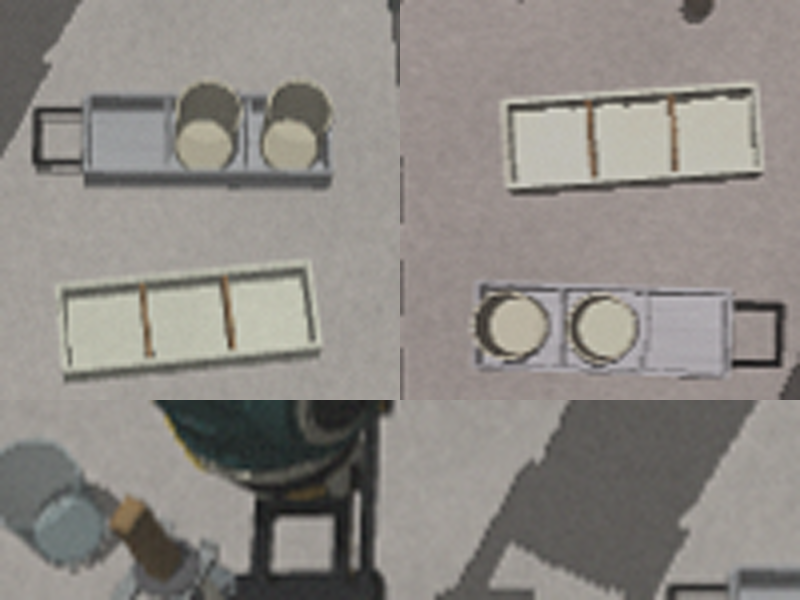

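The brush hangs in its fork at (150,545) in the crop, and the tray, jars and crate are where they were. Now jar 2.

{"op": "servo_tool", "data": {"series": [{"x":0.053,"y":-0.013,"z":0.0,"turn":0.7,"claw":1.0},{"x":0.055,"y":-0.014,"z":0.0,"turn":0.0,"claw":1.0},{"x":0.055,"y":-0.014,"z":0.0,"turn":0.0,"claw":1.0},{"x":0.055,"y":-0.014,"z":0.0,"turn":0.0,"claw":1.0},{"x":0.055,"y":-0.014,"z":0.0,"turn":0.0,"claw":1.0}]}}

```text
clock: 32.35
ee_pos: [0.4592, 0.0407, 0.3216]
eef_rot: [[0.029, 0.999, 0.021], [1.0, -0.029, 0.0], [0.001, 0.021, -1.0]]
contact_force: [0.1, 0.2, 0.2]
finger_gap: 0.0929
```

{"op": "servo_tool", "data": {"series": [{"x":0.045,"y":-0.012,"z":0.03,"turn":0.0,"claw":1.0},{"x":0.0,"y":0.0,"z":0.05,"turn":0.0,"claw":1.0},{"x":0.0,"y":0.0,"z":0.04,"turn":0.0,"claw":1.0},{"x":0.0,"y":0.0,"z":0.0,"turn":0.0,"claw":1.0}]}}

```text
clock: 32.85
ee_pos: [0.4497, 0.0905, 0.1998]
eef_rot: [[0.036, 0.999, 0.024], [0.999, -0.036, 0.001], [0.002, 0.024, -1.0]]
contact_force: [-0.5, -0.2, -0.8]
finger_gap: 0.0929
```

Run:
```python
from h import *
go(.447,.077,.13,0)
```

```text
t 32.9 p [0.4497 0.0905 0.1998] jaw -2.08 gap 0.0929 F [-0.5 -0.2 -0.8] q6 0.18 | d [-0.0137 -0.0039  0.0697] turn -2.08
```

{"op": "servo_tool", "data": {"series": [{"x":-0.014,"y":-0.004,"z":0.02,"turn":-2.0,"claw":1.0},{"x":0.0,"y":0.0,"z":0.03,"turn":0.0,"claw":1.0},{"x":0.0,"y":0.0,"z":0.02,"turn":0.0,"claw":1.0},{"x":0.0,"y":0.0,"z":0.0,"turn":0.0,"claw":1.0}]}}

```text
clock: 33.35
ee_pos: [0.4496, 0.0756, 0.1354]
eef_rot: [[0.008, 0.999, 0.031], [1.0, -0.008, 0.002], [0.002, 0.031, -1.0]]
contact_force: [0.4, 0.0, 0.5]
finger_gap: 0.0932
```

Run:
```python
from h import *
go(.447,.077,.056,0)
```

```text
t 33.4 p [0.4496 0.0756 0.1354] jaw -0.46 gap 0.0932 F [0.4 0.  0.5] q6 0.12 | d [ 0.0012 -0.0051  0.0793] turn -0.46
```

{"op": "servo_tool", "data": {"series": [{"x":0.001,"y":-0.005,"z":0.03,"turn":-0.4,"claw":1.0},{"x":0.0,"y":0.0,"z":0.03,"turn":0.0,"claw":1.0},{"x":0.0,"y":0.0,"z":0.01,"turn":0.0,"claw":1.0},{"x":0.0,"y":0.0,"z":0.003,"turn":0.0,"claw":1.0}]}}

```text
clock: 33.85
ee_pos: [0.4504, 0.0771, 0.0677]
eef_rot: [[0.003, 0.999, 0.039], [1.0, -0.003, 0.003], [0.003, 0.039, -0.999]]
contact_force: [-0.2, 0.3, 1.5]
finger_gap: 0.0932
```

Run:
```python
from h import *
go(.447,.077,.056,0)
```

```text
t 33.9 p [0.4504 0.0771 0.0677] jaw -0.17 gap 0.0932 F [-0.2  0.3  1.5] q6 0.12 | d [-0.0002 -0.0038  0.0116] turn -0.17
```

{"op": "servo_tool", "data": {"series": [{"x":0.0,"y":-0.004,"z":0.008,"turn":0.0,"claw":1.0},{"x":0.0,"y":0.0,"z":0.002,"turn":0.0,"claw":0.5},{"x":0.0,"y":0.0,"z":0.0,"turn":0.0,"claw":0.5},{"x":0.0,"y":0.0,"z":0.0,"turn":0.0,"claw":0.5},{"x":0.0,"y":0.0,"z":0.0,"turn":0.0,"claw":0.5}], "newtons": 15}}

```text
clock: 34.48
ee_pos: [0.4478, 0.0774, 0.0599]
eef_rot: [[0.003, 0.999, 0.042], [1.0, -0.003, 0.003], [0.003, 0.042, -0.999]]
contact_force: [0.3, 0.1, -0.9]
finger_gap: 0.0585
```

Run:
```python
from h import *
go(.447,.077,.056,0)
```

```text
t 34.5 p [0.4478 0.0774 0.0599] jaw -0.18 gap 0.0585 F [ 0.3  0.1 -0.9] q6 0.12 | d [-0.0004 -0.001   0.0038] turn -0.18
```

{"op": "servo_tool", "data": {"series": [{"x":0.0,"y":0.0,"z":0.0,"turn":0.0,"claw":0.45},{"x":0.0,"y":0.0,"z":0.0,"turn":0.0,"claw":0.45},{"x":0.0,"y":0.0,"z":-0.03,"turn":0.0,"claw":0.45},{"x":0.0,"y":0.0,"z":-0.05,"turn":0.0,"claw":0.45},{"x":0.0,"y":0.0,"z":0.0,"turn":0.0,"claw":0.45}], "newtons": 20}}

```text
clock: 35.1
ee_pos: [0.4439, 0.077, 0.1413]
eef_rot: [[0.003, 0.999, 0.04], [1.0, -0.003, 0.003], [0.003, 0.04, -0.999]]
contact_force: [0.3, 0.3, -2.0]
finger_gap: 0.0584
```

Run:
```python
from h import *
go(.619,-.016,.14,5)
```

```text
t 35.1 p [0.4439 0.077  0.1413] jaw -0.18 gap 0.0584 F [ 0.3  0.3 -2. ] q6 0.12 | d [-0.0925  0.1752  0.0081] turn -5.18
```

{"op": "servo_tool", "data": {"series": [{"x":-0.023,"y":0.044,"z":0.0,"turn":0.0,"claw":0.45},{"x":-0.023,"y":0.044,"z":0.0,"turn":0.0,"claw":0.45},{"x":-0.023,"y":0.044,"z":0.0,"turn":0.0,"claw":0.45},{"x":-0.023,"y":0.042,"z":0.0,"turn":-5.2,"claw":0.45},{"x":0.0,"y":0.0,"z":0.0,"turn":0.0,"claw":0.45}]}}

```text
clock: 35.72
ee_pos: [0.6216, -0.0182, 0.1427]
eef_rot: [[-0.092, 0.995, 0.037], [0.996, 0.091, 0.004], [0.0, 0.037, -0.999]]
contact_force: [-0.7, 0.1, -1.0]
finger_gap: 0.0584
```

Run:
```python
from h import *
go(.617,-.016,.061,5)
```

```text
t 35.7 p [ 0.6216 -0.0182  0.1427] jaw 5.25 gap 0.0584 F [-0.7  0.1 -1. ] q6 -0.17 | d [ 0.0026 -0.0074  0.0815] turn 0.25
```

```bash
cat >> h.py <<'E'
def divs(i,K,T,reg):
    """card dividers (brown, warm) -> world line at z=.039"""
    h=cv2.cvtColor(i,cv2.COLOR_BGR2HSV).astype(int)
    m=(h[...,0]<20)&(h[...,1]>90); z=np.zeros_like(m); x0,x1,y0,y1=reg; z[y0:y1,x0:x1]=m[y0:y1,x0:x1]
    for b in blobs(z,6): print(b[0],b[1],ray(K,T,*b[1],.035)[:2].round(4))
E
python3 - <<'E'
from h import *
d=np.load('s5.npz');print('s5');divs(d['i'],d['K'],d['T'],(230,320,205,255))
d=np.load('t5.npz');print('t5');divs(d['i'],d['K'],d['T'],(210,290,140,185))
i,K,T=cap('scene');j,K2,T2=cap('top');print('now');divs(i,K,T,(230,320,205,255));print('top');divs(j,K2,T2,(210,290,140,185))
np.savez('s6.npz',i=i,K=K,T=T)
E
```

```text
s5
[261, 229, 1, 6, 6] [261.0, 231.5] [0.6218 0.0202]
[282, 229, 1, 7, 7] [282.0, 232.0] [0.6249 0.0921]
t5
[236, 155, 2, 10, 11] [236.9, 159.1] [0.6283 0.092 ]
now
[281, 219, 2, 18, 18] [281.4, 227.5] [0.609  0.0906]
top
[236, 155, 2, 10, 11] [236.9, 159.1] [0.6283 0.092 ]
```

{"op": "servo_tool", "data": {"series": [{"x":0.003,"y":-0.007,"z":0.0,"turn":0.0,"claw":0.45},{"x":0.0,"y":0.0,"z":0.025,"turn":0.0,"claw":0.45},{"x":0.0,"y":0.0,"z":0.005,"turn":0.0,"claw":0.45},{"x":0.0,"y":0.0,"z":0.0,"turn":0.0,"claw":0.45}]}}

```text
clock: 36.33
ee_pos: [0.6105, -0.012, 0.1139]
eef_rot: [[-0.092, 0.995, 0.039], [0.996, 0.092, 0.004], [0.001, 0.039, -0.999]]
contact_force: [-0.4, -0.2, -1.1]
finger_gap: 0.0583
```

Run:
```python
from h import *
go(.617,-.016,.061,5)
i,K,T=cap('scene'); np.savez('s6.npz',i=i,K=K,T=T)
cv2.imwrite('pics/m12.png',cv2.resize(i[170:260,220:340],(800,600),interpolation=cv2.INTER_CUBIC))
```

```text
t 36.3 p [ 0.6105 -0.012   0.1139] jaw 5.26 gap 0.0583 F [-0.4 -0.2 -1.1] q6 -0.16 | d [-0.0046  0.0041  0.0531] turn 0.26
```

View pics/m12.png

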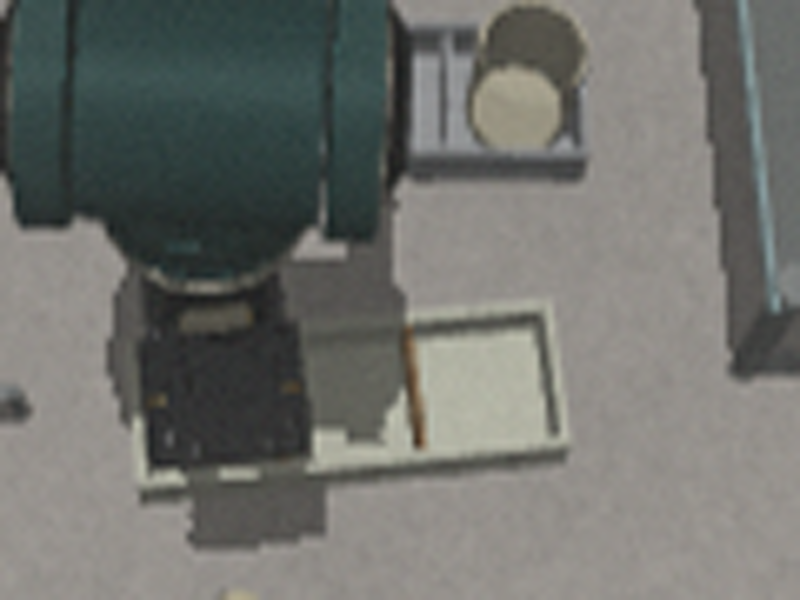

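The hand hides the near cell, but the crate, with its right divider at (415,385), is in place. I'll correct xy and lower while watching the force.

{"op": "servo_tool", "data": {"series": [{"x":-0.005,"y":0.004,"z":0.0,"turn":0.0,"claw":0.45},{"x":0.0,"y":0.001,"z":0.0,"turn":0.0,"claw":0.45},{"x":0.0,"y":0.0,"z":0.01,"turn":0.0,"claw":0.45}]}}

```text
clock: 36.75
ee_pos: [0.6177, -0.0169, 0.1065]
eef_rot: [[-0.092, 0.995, 0.042], [0.996, 0.091, 0.004], [-0.0, 0.043, -0.999]]
contact_force: [0.9, -0.3, -1.0]
finger_gap: 0.0584
```

Run:
```python
from h import *
go(.617,-.016,.061,5)
```

```text
t 36.8 p [ 0.6177 -0.0169  0.1065] jaw 5.25 gap 0.0584 F [ 0.9 -0.3 -1. ] q6 -0.17 | d [ 0.001  -0.0026  0.0454] turn 0.25
```

{"op": "servo_tool", "data": {"series": [{"x":0.001,"y":-0.002,"z":0.012,"turn":0.0,"claw":0.45},{"x":0.0,"y":0.0,"z":0.012,"turn":0.0,"claw":0.45},{"x":0.0,"y":0.0,"z":0.0,"turn":0.0,"claw":0.45}]}}

```text
clock: 37.12
ee_pos: [0.6156, -0.0158, 0.0785]
eef_rot: [[-0.091, 0.995, 0.039], [0.996, 0.091, 0.004], [0.0, 0.04, -0.999]]
contact_force: [0.3, 0.1, -1.0]
finger_gap: 0.0582
```

Run:
```python
from h import *
go(.617,-.016,.061,5)
```

```text
t 37.1 p [ 0.6156 -0.0158  0.0785] jaw 5.25 gap 0.0582 F [ 0.3  0.1 -1. ] q6 -0.16 | d [-0.0003  0.0007  0.0175] turn 0.25
```

{"op": "servo_tool", "data": {"series": [{"x":0.0,"y":0.001,"z":0.008,"turn":0.0,"claw":0.45},{"x":0.0,"y":0.0,"z":0.005,"turn":0.0,"claw":0.45},{"x":0.0,"y":0.0,"z":0.002,"turn":0.0,"claw":0.45},{"x":0.0,"y":0.0,"z":0.001,"turn":0.0,"claw":0.45}]}}

```text
clock: 37.62
ee_pos: [0.6177, -0.0157, 0.0619]
eef_rot: [[-0.091, 0.995, 0.04], [0.996, 0.091, 0.004], [0.0, 0.04, -0.999]]
contact_force: [0.8, -0.3, -0.9]
finger_gap: 0.0582
```

Run:
```python
from h import *
go(.617,-.016,.061,5)
```

```text
t 37.6 p [ 0.6177 -0.0157  0.0619] jaw 5.25 gap 0.0582 F [ 0.8 -0.3 -0.9] q6 -0.16 | d [-0.0002 -0.0007  0.0008] turn 0.25
```

Nearly down; lower 1.5 mm more, then release. A full opening is clear of everything because the jaws lie across the crate above its walls.

{"op": "servo_tool", "data": {"series": [{"x":0.0,"y":0.0,"z":0.001,"turn":0.0,"claw":0.45},{"x":0.0,"y":0.0,"z":0.001,"turn":0.0,"claw":0.45}]}}

```text
clock: 37.88
ee_pos: [0.6181, -0.0157, 0.0607]
eef_rot: [[-0.091, 0.995, 0.041], [0.996, 0.091, 0.004], [0.0, 0.041, -0.999]]
contact_force: [-2.5, -1.6, 9.0]
finger_gap: 0.0583
```

{"op": "servo_tool", "data": {"series": [{"x":0.0,"y":0.0,"z":0.0,"turn":0.0,"claw":0.8},{"x":0.0,"y":0.0,"z":0.0,"turn":0.0,"claw":1.0},{"x":0.0,"y":0.0,"z":0.0,"turn":0.0,"claw":1.0},{"x":0.0,"y":0.0,"z":0.0,"turn":0.0,"claw":1.0},{"x":0.0,"y":0.0,"z":-0.03,"turn":0.0,"claw":1.0}]}}

```text
clock: 38.5
ee_pos: [0.6159, -0.0158, 0.0891]
eef_rot: [[-0.091, 0.995, 0.038], [0.996, 0.091, 0.004], [0.001, 0.038, -0.999]]
contact_force: [0.3, 0.8, 0.3]
finger_gap: 0.0927
```

{"op": "servo_tool", "data": {"series": [{"x":0.0,"y":0.0,"z":-0.05,"turn":0.0,"claw":1.0},{"x":0.0,"y":0.0,"z":-0.05,"turn":0.0,"claw":1.0},{"x":0.0,"y":-0.05,"z":0.0,"turn":0.0,"claw":1.0},{"x":0.0,"y":-0.05,"z":0.0,"turn":0.0,"claw":1.0},{"x":0.0,"y":0.0,"z":0.0,"turn":0.0,"claw":1.0}]}}

```text
clock: 39.12
ee_pos: [0.5107, -0.0256, 0.1909]
eef_rot: [[-0.092, 0.995, 0.042], [0.996, 0.092, 0.004], [-0.0, 0.042, -0.999]]
contact_force: [1.3, 0.8, 0.9]
finger_gap: 0.0929
```

Run:
```python
from h import *
go(.448,.154,.2,0)
i,K,T=cap('scene');j,K2,T2=cap('top');np.savez('s7.npz',i=i,K=K,T=T);np.savez('t7.npz',i=j,K=K2,T=T2)
bright('s7.npz',lo=95,amin=40,reg=(225,330,150,260));divs(i,K,T,(230,320,205,255));print('top');divs(j,K2,T2,(210,290,140,185))
bright('t7.npz',lo=95,amin=40,reg=(200,300,120,240))
```

```text
t 39.1 p [ 0.5107 -0.0256  0.1909] jaw 5.26 gap 0.0929 F [1.3 0.8 0.9] q6 -0.20 | d [ 0.1846 -0.0456 -0.011 ] turn 5.26
[290, 171, 14, 21, 151] [296.6, 184.7] z.008 [0.443  0.1539]
[256, 220, 7, 20, 48] [260.2, 228.3] z.008 [0.6036 0.0182]
[242, 225, 17, 15, 179] [250.4, 232.0] z.008 [ 0.6163 -0.0164]
[281, 219, 1, 9, 9] [281.0, 223.0] [0.593  0.0899]
[282, 229, 1, 8, 8] [282.0, 232.5] [0.6267 0.092 ]
top
[236, 155, 2, 10, 11] [236.9, 159.1] [0.6283 0.092 ]
[238, 168, 1, 6, 6] [238.0, 170.5] [0.5887 0.0876]
[261, 121, 8, 8, 50] [264.4, 124.2] z.008 [ 0.7579 -0.0016]
[212, 203, 15, 17, 176] [218.9, 210.9] z.008 [0.4485 0.1542]
```

Jar 2 stands in the crate cell at (.616,-.016), and the crate has not moved. Now jar 3.

{"op": "servo_tool", "data": {"series": [{"x":0.046,"y":-0.012,"z":0.0,"turn":0.0,"claw":1.0},{"x":0.046,"y":-0.012,"z":0.0,"turn":0.0,"claw":1.0},{"x":0.046,"y":-0.012,"z":0.0,"turn":0.0,"claw":1.0},{"x":0.046,"y":-0.011,"z":0.0,"turn":5.3,"claw":1.0},{"x":0.0,"y":0.0,"z":0.0,"turn":0.0,"claw":1.0}]}}

```text
clock: 39.85
ee_pos: [0.4511, 0.1596, 0.1869]
eef_rot: [[0.005, 0.999, 0.037], [1.0, -0.005, 0.004], [0.004, 0.037, -0.999]]
contact_force: [0.6, -1.4, -0.5]
finger_gap: 0.0929
```

Run:
```python
from h import *
go(.4475,.154,.13,0)
```

```text
t 39.9 p [0.4511 0.1596 0.1869] jaw -0.27 gap 0.0929 F [ 0.6 -1.4 -0.5] q6 0.30 | d [-0.0058 -0.0057  0.0567] turn -0.27
```

{"op": "servo_tool", "data": {"series": [{"x":-0.006,"y":-0.006,"z":0.02,"turn":0.0,"claw":1.0},{"x":0.0,"y":0.0,"z":0.03,"turn":0.0,"claw":1.0},{"x":0.0,"y":0.0,"z":0.0,"turn":0.0,"claw":1.0}]}}

```text
clock: 40.22
ee_pos: [0.4491, 0.1536, 0.1351]
eef_rot: [[0.001, 0.999, 0.036], [1.0, -0.001, 0.003], [0.003, 0.036, -0.999]]
contact_force: [-0.4, -1.3, 0.7]
finger_gap: 0.0932
```

Run:
```python
from h import *
go(.4475,.154,.058,0)
```

```text
t 40.2 p [0.4491 0.1536 0.1351] jaw -0.06 gap 0.0932 F [-0.4 -1.3  0.7] q6 0.28 | d [ 0.0002 -0.0044  0.077 ] turn -0.06
```

{"op": "servo_tool", "data": {"series": [{"x":0.0,"y":-0.004,"z":0.03,"turn":0.0,"claw":1.0},{"x":0.0,"y":0.0,"z":0.03,"turn":0.0,"claw":1.0},{"x":0.0,"y":0.0,"z":0.012,"turn":0.0,"claw":1.0},{"x":0.0,"y":0.0,"z":0.0,"turn":0.0,"claw":1.0}]}}

```text
clock: 40.72
ee_pos: [0.4516, 0.1532, 0.066]
eef_rot: [[0.001, 0.999, 0.039], [1.0, -0.001, 0.003], [0.003, 0.039, -0.999]]
contact_force: [-0.2, 0.1, -0.6]
finger_gap: 0.0932
```

Run:
```python
from h import *
go(.4475,.154,.060,0)
```

```text
t 40.7 p [0.4516 0.1532 0.066 ] jaw -0.07 gap 0.0932 F [-0.2  0.1 -0.6] q6 0.28 | d [ 0.0007 -0.0043  0.0059] turn -0.07
```

{"op": "servo_tool", "data": {"series": [{"x":0.001,"y":-0.004,"z":0.006,"turn":0.0,"claw":1.0},{"x":0.0,"y":0.0,"z":0.0,"turn":0.0,"claw":0.45},{"x":0.0,"y":0.0,"z":0.0,"turn":0.0,"claw":0.45},{"x":0.0,"y":0.0,"z":0.0,"turn":0.0,"claw":0.45},{"x":0.0,"y":0.0,"z":0.0,"turn":0.0,"claw":0.45}]}}

```text
clock: 41.35
ee_pos: [0.4491, 0.1547, 0.063]
eef_rot: [[0.001, 0.999, 0.043], [1.0, -0.001, 0.004], [0.004, 0.043, -0.999]]
contact_force: [0.2, 0.1, 0.4]
finger_gap: 0.0579
```

Run:
```python
from h import *
go(.4475,.154,.060,0)
```

```text
t 41.4 p [0.4491 0.1547 0.063 ] jaw -0.06 gap 0.0579 F [0.2 0.1 0.4] q6 0.29 | d [-0.0007 -0.0018  0.0029] turn -0.06
```

{"op": "servo_tool", "data": {"series": [{"x":0.0,"y":0.0,"z":0.0,"turn":0.0,"claw":0.45},{"x":0.0,"y":0.0,"z":-0.03,"turn":0.0,"claw":0.45},{"x":0.0,"y":0.0,"z":-0.05,"turn":0.0,"claw":0.45},{"x":-0.006,"y":0.04,"z":0.0,"turn":0.0,"claw":0.45},{"x":-0.008,"y":0.04,"z":0.0,"turn":0.0,"claw":0.45}]}}

```text
clock: 41.98
ee_pos: [0.5258, 0.1405, 0.1492]
eef_rot: [[-0.001, 0.999, 0.044], [1.0, 0.001, 0.005], [0.004, 0.044, -0.999]]
contact_force: [-0.4, 0.7, -1.7]
finger_gap: 0.0577
```

{"op": "servo_tool", "data": {"series": [{"x":-0.008,"y":0.04,"z":0.0,"turn":-5.2,"claw":0.45},{"x":-0.005,"y":0.03,"z":0.0,"turn":0.0,"claw":0.45},{"x":0.0,"y":0.0,"z":0.0,"turn":0.0,"claw":0.45}]}}

```text
clock: 42.35
ee_pos: [0.5999, 0.1291, 0.1513]
eef_rot: [[-0.093, 0.995, 0.043], [0.996, 0.093, 0.004], [0.0, 0.043, -0.999]]
contact_force: [-1.1, 0.3, -1.0]
finger_gap: 0.0578
```

Run:
```python
from h import *
go(.604,.1265,.11,5)
i,K,T=cap('scene');divs(i,K,T,(230,320,205,255))
```

```text
t 42.4 p [0.5999 0.1291 0.1513] jaw 5.36 gap 0.0578 F [-1.1  0.3 -1. ] q6 0.08 | d [-0.003   0.0021  0.0415] turn 0.36
[282, 230, 2, 7, 8] [282.1, 233.2] [0.6291 0.0923]
```

{"op": "servo_tool", "data": {"series": [{"x":-0.003,"y":0.003,"z":0.02,"turn":0.3,"claw":0.45},{"x":0.0,"y":0.001,"z":0.018,"turn":0.0,"claw":0.45},{"x":0.0,"y":0.0,"z":0.0,"turn":0.0,"claw":0.45}]}}

```text
clock: 42.78
ee_pos: [0.6031, 0.1269, 0.1099]
eef_rot: [[-0.089, 0.995, 0.041], [0.996, 0.089, 0.004], [0.0, 0.041, -0.999]]
contact_force: [-1.1, -0.4, -0.6]
finger_gap: 0.0572
```

Run:
```python
from h import *
go(.604,.1265,.064,5)
```

```text
t 42.8 p [0.6031 0.1269 0.1099] jaw 5.09 gap 0.0572 F [-1.1 -0.4 -0.6] q6 0.08 | d [-0.0005 -0.001   0.0459] turn 0.09
```

{"op": "servo_tool", "data": {"series": [{"x":0.0,"y":-0.001,"z":0.012,"turn":0.0,"claw":0.45},{"x":0.0,"y":0.0,"z":0.012,"turn":0.0,"claw":0.45},{"x":0.0,"y":0.0,"z":0.004,"turn":0.0,"claw":0.45},{"x":0.0,"y":0.0,"z":0.0,"turn":0.0,"claw":0.45}]}}

```text
clock: 43.28
ee_pos: [0.6029, 0.1272, 0.0803]
eef_rot: [[-0.089, 0.995, 0.041], [0.996, 0.089, 0.004], [0.001, 0.042, -0.999]]
contact_force: [0.3, -0.1, -0.7]
finger_gap: 0.0576
```

Run:
```python
from h import *
go(.604,.1265,.064,5)
```

```text
t 43.3 p [0.6029 0.1272 0.0803] jaw 5.10 gap 0.0576 F [ 0.3 -0.1 -0.7] q6 0.08 | d [-0.0008  0.0003  0.0163] turn 0.1
```

{"op": "servo_tool", "data": {"series": [{"x":-0.001,"y":0.0,"z":0.008,"turn":0.0,"claw":0.45},{"x":0.0,"y":0.0,"z":0.004,"turn":0.0,"claw":0.45},{"x":0.0,"y":0.0,"z":0.001,"turn":0.0,"claw":0.45},{"x":0.0,"y":0.0,"z":0.001,"turn":0.0,"claw":0.45}]}}

```text
clock: 43.78
ee_pos: [0.6041, 0.1262, 0.0661]
eef_rot: [[-0.089, 0.995, 0.042], [0.996, 0.089, 0.004], [0.001, 0.043, -0.999]]
contact_force: [0.1, 0.2, -0.8]
finger_gap: 0.0575
```

Run:
```python
from h import *
go(.604,.1265,.064,5)
```

```text
t 43.8 p [0.6041 0.1262 0.0661] jaw 5.10 gap 0.0575 F [ 0.1  0.2 -0.8] q6 0.08 | d [ 0.0003 -0.0001  0.0021] turn 0.1
```

{"op": "servo_tool", "data": {"series": [{"x":0.0,"y":0.0,"z":0.001,"turn":0.0,"claw":0.45},{"x":0.0,"y":0.0,"z":0.001,"turn":0.0,"claw":0.45},{"x":0.0,"y":0.0,"z":0.001,"turn":0.0,"claw":0.45}]}}

```text
clock: 44.15
ee_pos: [0.6046, 0.1262, 0.0639]
eef_rot: [[-0.089, 0.995, 0.044], [0.996, 0.089, 0.004], [0.0, 0.044, -0.999]]
contact_force: [-2.6, -1.9, 9.4]
finger_gap: 0.0577
```

Run:
```python
from h import *
go(.604,.1265,.064,5)
```

```text
t 44.1 p [0.6046 0.1262 0.0639] jaw 5.10 gap 0.0577 F [-2.6 -1.9  9.4] q6 0.08 | d [ 0.0004 -0.0005 -0.0001] turn 0.1
```

Floor contact at the expected height. I'll release, rise and back off.

{"op": "servo_tool", "data": {"series": [{"x":0.0,"y":0.0,"z":0.0,"turn":0.0,"claw":0.8},{"x":0.0,"y":0.0,"z":0.0,"turn":0.0,"claw":1.0},{"x":0.0,"y":0.0,"z":0.0,"turn":0.0,"claw":1.0},{"x":0.0,"y":0.0,"z":0.0,"turn":0.0,"claw":1.0},{"x":0.0,"y":0.0,"z":-0.03,"turn":0.0,"claw":1.0}]}}

```text
clock: 44.78
ee_pos: [0.6022, 0.1259, 0.0921]
eef_rot: [[-0.089, 0.995, 0.04], [0.996, 0.089, 0.004], [0.0, 0.04, -0.999]]
contact_force: [-0.5, -0.1, 0.5]
finger_gap: 0.0924
```

{"op": "servo_tool", "data": {"series": [{"x":0.0,"y":0.0,"z":-0.05,"turn":0.0,"claw":1.0},{"x":0.0,"y":0.0,"z":-0.06,"turn":0.0,"claw":1.0},{"x":0.0,"y":0.0,"z":-0.06,"turn":0.0,"claw":1.0},{"x":-0.04,"y":-0.04,"z":0.0,"turn":0.0,"claw":1.0},{"x":-0.04,"y":-0.04,"z":0.0,"turn":0.0,"claw":1.0}]}}

```text
clock: 45.4
ee_pos: [0.5223, 0.0384, 0.2659]
eef_rot: [[-0.092, 0.995, 0.042], [0.996, 0.092, 0.004], [-0.0, 0.042, -0.999]]
contact_force: [0.2, -0.7, -0.0]
finger_gap: 0.093
```

{"op": "servo_tool", "data": {"series": [{"x":-0.04,"y":-0.04,"z":0.0,"turn":0.0,"claw":1.0},{"x":-0.05,"y":-0.02,"z":0.0,"turn":0.0,"claw":1.0},{"x":-0.05,"y":0.0,"z":0.0,"turn":0.0,"claw":1.0},{"x":-0.05,"y":0.0,"z":0.0,"turn":0.0,"claw":1.0},{"x":0.0,"y":0.0,"z":0.0,"turn":0.0,"claw":1.0}]}}

```text
clock: 46.02
ee_pos: [0.476, -0.1635, 0.2651]
eef_rot: [[-0.091, 0.995, 0.046], [0.996, 0.091, 0.002], [-0.002, 0.047, -0.999]]
contact_force: [-0.6, 1.0, -0.7]
finger_gap: 0.0927
```

Run:
```python
from h import *
go(.5,-.1,.2,0)
i,K,T=cap('scene');np.savez('s8.npz',i=i,K=K,T=T)
cv2.imwrite('pics/m13.png',cv2.resize(i[110:330,80:480],(800,440),interpolation=cv2.INTER_CUBIC))
bright('s8.npz',lo=95,amin=40,reg=(225,330,150,260))
```

```text
t 46.0 p [ 0.476  -0.1635  0.2651] jaw 5.22 gap 0.0927 F [-0.6  1.  -0.7] q6 -0.48 | d [0.0612 0.0266 0.0663] turn 5.22
[280, 213, 22, 25, 255] [290.0, 226.1] z.008 [0.5975 0.123 ]
[242, 219, 17, 21, 207] [250.4, 230.9] z.008 [ 0.6123 -0.0163]
```

View pics/m13.png

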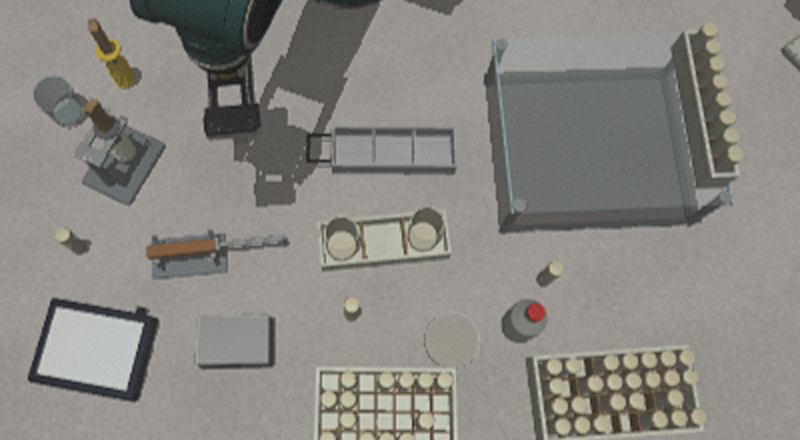

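The last view shows both jars upright in the crate's end cells at (342,240) and (425,230). The empty tray is on the bench at (392,150), and the hook (190,250) and brush (100,118) are back. The robot touches nothing, so I'm handing in.

```bash
python3 -c "
from rig import robot
print(robot.hand_in())"
```

```text
the job is handed in; nothing more can be done
None
```

The job is done and handed in at about 46 s on the robot's clock; no verdict was reported.

- **Tray:** I drew it out by its loop with the hook until it was clear of the shelf, then laid the hook back in its rest.
- **Brushing:** Jar 1, the one next to the loop, was absent, so I brushed jar 2 and then jar 3. Each went down to the bottom, up to the mouth and down again.
    - The first stroke in each jar touched the bottom with 9–13 N. The second stopped within 1 mm of that height, but the force reading did not clearly show a touch.
    - The brush is hung back in its stand.
- **Jars:** Both stand in the end cells of the white crate. Each met the crate floor at the expected height when set down.

**Final picture:** both jars are upright in separate cells, the empty tray is out on the bench, and the hook and brush are in place. I saw nothing else moved, and neither the tray nor the crate appeared to be knocked at any point.

**Disagreements and limits:**
- The two cameras differed by 3–7 mm on the jar, tray and crate positions, within the clearances.
- The tool leaned up to about 2.6° from vertical during the moves.
- The first two move calls were refused because rows must carry all five keys.
- I viewed all 16 pictures allowed; the plan was about 12.

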